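Seal the culture tubes in the shaking block and close it up

ROBOT

A 6-joint arm with a two-finger parallel gripper is mounted at the origin on a cart in front of the work surface, level with it; the furniture and walls round the work are solid. World frame = base frame: x ahead of the robot, y to its left, z up, the work surface at z = 0. Lengths are in m, angles in rad, forces in N, time in s.
With the tool pointing down it reaches from about 0.4 to 0.825 m from the base axis. Payload 7 kg.
Tool frame: the origin (TCP) lies at the very end of the fingers, on their centre line; the grasp point (between the pads) lies 19 mm behind it (arm.grip_point_offset is the distance from the TCP to the grasp point, in m); z points along the fingers, y is the line along which they close (so a half turn about z gives the same grasp; the last joint's range is limited). The gripper opens to 88 mm and grips with 3 to 60 N. Pads are 19 mm wide; open, the fingers measure 130 mm over their backs; the gripper's body (78 mm by 193 mm) begins 47 mm behind the grasp point.
Start: joints at [-0.9, 0.359, 0.012, 0, -1.224, -0.288], TCP at [0.252, -0.626, 0.227] pointing down, gripper open.
Joint ranges: [-3.07, 3.07], [-1.43, 2.12], [-1.02, 1.25], [-3.03, 1.67], [-3.05, -0], [-3.03, 3.03]. Speed limits (rad/s): [2.39, 2.39, 3.01, 3.14, 3.14, 3.14].

INTERFACE

Orientations are given as [roll, pitch, yaw] about the fixed x, y, z axes, in that order (R = Rz(yaw) Ry(pitch) Rx(roll)).
In Python, from station import arm, cams gives the robot as it stands.
- The arm moves only by the shell command python3 -m handwheel 'ROWS' [FORCE]. ROWS is JSON, a list that holds one entry, the list of rows, each a list of 7 numbers: the shift along the tool's x, y, z normalised to -1 to 1, where 1 is 0.08 m, then the turn, a rotation vector about the tool's x, y, z normalised to -1 to 1, where 1 is 0.5 rad, then the closure in counts, from 0 (fully open) to 255 (shut). In form: [[[x, y, z, wx, wy, wz, hand], ...]]. A call has 1 to 5 rows; each row is the pose to reach, as a shift and turn from the pose commanded when the call began, along the tool's axes at that moment; what a row does not reach only later rows make up. A row lasts 1/8 s, in which the tool goes at most 62.5 mm and 10.7 degrees, less where a joint would pass 70% of its speed; a pose out of reach is approached as far as the arm can. A call with a number of a shift or a turn outside -1 to 1 is refused whole. A call with a gripper value outside its range is refused whole. The fingers move at their own pace and stop on an object; FORCE is the grip in N (left out, the last holds). Time passes only in rows, so rows that repeat a pose let the fingers close. It gives the time, the measured TCP pose, the force, the opening and the grip force at its end, in the units of the state.
- arm.get_state(): the state, without advancing time (a new reading comes with each control period).
- cams.grab_frame(name): name is "scene" or "top" or "wrist"; returns the picture (400x640x3 uint8, blue, green, red); there is no depth.
- cams.camera_info(name): a dict with "camera_matrix" (3x3 intrinsics, pixels), "R" (3x3) and "t" (3): a world point X has camera coordinates R X + t; the wrist camera has in their place "hand_eye" (4x4, takes a point from camera to tool coordinates, whose origin is the TCP and whose axes are the flange's). Camera axes: x right, y down, z forward; pixel columns grow to the right and rows downward; lengths in m; the calibration is good to about 2 mm. The wrist camera is an equidistant fisheye: a pixel r from the principal point sees the ray r / f radians off the axis. A picture is of the moment at which its call begins: read the wrist's pose just before it. camera_info takes no time and is no camera call.
- arm.job_done(): hands the job in; it is judged then, once.
The state is a dict: "t": time; "q": joint angles; "qd": joint speeds; "joint_efforts": joint torques, N m; "eef_pos": TCP position; "ee_rot": TCP orientation; "force": force on the tool from outside, world axes, zero at the start; "moment": the same for the moment, N m; "width": finger opening in m; "gripper_force": force on a finger pad.
Only numpy, scipy, OpenCV 4.12 (cv2) and the standard library are available. Lean on these libraries where they do the work, as an engineer would, in place of code of your own. Each camera call takes 0.05 s, during which the arm holds its last target. There are 200 camera calls.

TASK

Get the shaking block ready for its sealed step: unscrew the clear cover (its knob has a left-hand thread, so it comes loose clockwise as seen from above), lay the cover on the bench pad, and press the snap cap of every culture tube in the block from its raised, vented click fully down to its sealed click. Then put the cover back on the spindle and screw it down tight again (counter-clockwise), and last pull the orbit rod on the front of the shaker out from locked to its middle click.

Things in the scene. Friction and masses are not known exactly. Their poses are not given: they have to be found in the camera images.
- shaker: white bench shaker, 150 deep (x) x 160 wide (y), housing 88 high, fixed; origin in the middle of its underside, z up, front (display, orbit rod) to its own -x. In its deck a square aluminium block, 124 x 124, top face 100 above the origin, with six upright bores 13 across on a circle of radius 40 about the middle, the first at 30 degrees from +x
- block_top (a point): on the spindle's axis at the level of the block's top face (100 above the shaker's underside); axes as the shaker's. A fixed steel hub 36 across rises here 29 above the block; on it the threaded spindle, 21 across over its two-start left-hand thread, ends 52 above the block
- cover: clear plastic bell, 116 across, 32 high, open below, about 0.35 kg, black eight-sided knob on top; origin in the middle of its lower rim, z up. Screwed down it meets the hub when its x axis lies along the shaker's x (or half a turn from it), rim 0.4 to 0.8 above the block; it is tight 0.15 to 0.5 rad beyond. Unscrewed, lift it straight up 55 or more to clear the spindle
- cover_knob (a point): on the cover's axis, in the upper part of the knob, 54 above the rim; knob 36 across flats (facing the cover's x, y and diagonals), from 32 to 68 above the rim. LEFT-hand thread, two starts, 16 lead, 2 axial play: clockwise from above climbs 2.5 per rad, free after 4.7 rad (12 up). Refitted at the turn it came off it engages at once, else within half a turn more; tight takes about 0.5 N m
- bench_pad: black rubber bench pad, 130 x 130 x 2, fixed, left of the shaker: free place to lay the cover on
- pad_middle (a point): middle of the bench pad's top face
- orbit_rod (a joint): orbit rod: slides out of the shaker's front along the shaker's -x; 0 = fully in (block locked), 0.012 = middle click (gentle orbit), 0.024 = fully out (full orbit). Detents hold each click; about 6 N takes it from one to the next, and let go within 4 mm of a click it snaps there
- rod_knob (a point): middle of the rod's black round knob, 16 across and 18 long along the shaker's x, 62 above the shaker's underside; fully in, its near end stands 48 in front of the shaker's face. It moves with the rod; axes as the shaker's
- petri_dish: closed petri dish, bystander right of the shaker's front: leave it
- label_tape: roll of label tape, bystander on the other table: leave it
- tube_1_cap (a joint): white push cap of tube 1, 16 across: 0 = sealed click (fully down), 0.005 = vented click (as found). About 7 N straight down takes it from vented to sealed; it then stays there
- cap_top_1 (a point): middle of the top face of the cap of culture tube 1, a clear tube 12 across standing upright and loose in a bore of the block; moves with the cap; sealed it lies 17 above the block's top face, vented 22. Three to six of the tubes are there
- tube_2_cap (a joint): white push cap of tube 2, 16 across: 0 = sealed click (fully down), 0.005 = vented click (as found). About 7 N straight down takes it from vented to sealed; it then stays there
- cap_top_2 (a point): middle of the top face of the cap of culture tube 2, a clear tube 12 across standing upright and loose in a bore of the block; moves with the cap; sealed it lies 17 above the block's top face, vented 22. Three to six of the tubes are there
- tube_3_cap (a joint): white push cap of tube 3, 16 across: 0 = sealed click (fully down), 0.005 = vented click (as found). About 7 N straight down takes it from vented to sealed; it then stays there
- cap_top_3 (a point): middle of the top face of the cap of culture tube 3, a clear tube 12 across standing upright and loose in a bore of the block; moves with the cap; sealed it lies 17 above the block's top face, vented 22. Three to six of the tubes are there
- tube_4_cap (a joint): white push cap of tube 4, 16 across: 0 = sealed click (fully down), 0.005 = vented click (as found). About 7 N straight down takes it from vented to sealed; it then stays there
- cap_top_4 (a point): middle of the top face of the cap of culture tube 4, a clear tube 12 across standing upright and loose in a bore of the block; moves with the cap; sealed it lies 17 above the block's top face, vented 22. Three to six of the tubes are there
- tube_5_cap (a joint): white push cap of tube 5, 16 across: 0 = sealed click (fully down), 0.005 = vented click (as found). About 7 N straight down takes it from vented to sealed; it then stays there
- cap_top_5 (a point): middle of the top face of the cap of culture tube 5, a clear tube 12 across standing upright and loose in a bore of the block; moves with the cap; sealed it lies 17 above the block's top face, vented 22. Three to six of the tubes are there
- tube_6_cap (a joint): white push cap of tube 6, 16 across: 0 = sealed click (fully down), 0.005 = vented click (as found). About 7 N straight down takes it from vented to sealed; it then stays there
- cap_top_6 (a point): middle of the top face of the cap of culture tube 6, a clear tube 12 across standing upright and loose in a bore of the block; moves with the cap; sealed it lies 17 above the block's top face, vented 22. Three to six of the tubes are there

How it is judged:
By the outcome, as a careful person would: the job done as asked, in the order asked, and still so for the second after the job is handed in, with the robot touching nothing.
Of tube_1, tube_2, tube_3, tube_4, tube_5, tube_6 only 3 to 6 are there at a start; the rules pass over those that are not, and their reading is None.
At some moment in a run one of cover may be knocked a few centimetres aside while the robot is not near it.
Once in a run the grip may slacken for a moment while it holds something.
It also fails if it takes over 208 s, if anything falls off the work surface, if the arm or the gripper's body presses on something with over 40 N, if the wrist force passes 120 N, or if a joint passes its speed limit or range.

## Working session

There is one attempt and no reset: what is moved stays moved. The work goes in short steps, Python scripts to look and compute and a shell command to move; the robot and the scene stay as the last step left them, time stands still between calls to the robot, and variables do not carry over. Pictures are saved under pics/ and viewed, at most 14 in all, crops included, and the job is handed in when it is done.

```bash
ls; mkdir -p pics; cat > h.py <<'E'
import numpy as np, cv2
from station import arm, cams
from scipy.spatial.transform import Rotation as Ro
def ray(name,u,v,st=None):
    c=cams.camera_info(name);K=np.array(c["camera_matrix"])
    if name=="wrist":
        x,y=(u-K[0,2])/K[0,0],(v-K[1,2])/K[1,1];r=np.hypot(x,y)+1e-12
        d=np.array([x/r*np.sin(r),y/r*np.sin(r),np.cos(r)])
        H=np.array(c["hand_eye"]);st=st or arm.get_state()
        R=Ro.from_euler("xyz",st["ee_rot"]).as_matrix()
        return R@H[:3,3]+np.array(st["eef_pos"]),R@H[:3,:3]@d
    R=np.array(c["R"]);t=np.array(c["t"])
    return -R.T@t,R.T@np.linalg.inv(K)@np.array([u,v,1.])
def plane(name,u,v,z,st=None):
    o,d=ray(name,u,v,st);return o+d*(z-o[2])/d[2]
def project(name,X,st=None):
    c=cams.camera_info(name);K=np.array(c["camera_matrix"]);X=np.asarray(X,float)
    if name=="wrist":
        H=np.array(c["hand_eye"]);st=st or arm.get_state()
        R=Ro.from_euler("xyz",st["ee_rot"]).as_matrix()
        p=H[:3,:3].T@(R.T@(X-np.array(st["eef_pos"]))-H[:3,3])
        r=np.hypot(p[0],p[1]);th=np.arctan2(r,p[2])
        return np.array([K[0,0]*p[0]/r*th+K[0,2],K[1,1]*p[1]/r*th+K[1,2]])
    p=np.array(c["R"])@X+np.array(c["t"]);p=K@p;return p[:2]/p[2]
def snap(name,f):
    im=cams.grab_frame(name);cv2.imwrite("pics/"+f,im);return im
def rel(X,yaw=None,st=None):
    """shift to TCP target X in tool axes, units 0.08 m"""
    st=st or arm.get_state();R=Ro.from_euler("xyz",st["ee_rot"]).as_matrix()
    return np.round(R.T@(np.array(X)-np.array(st["eef_pos"]))/0.08,3)
E
python3 - <<'E'
from h import *
print(arm.get_state())
for n in("scene","top","wrist"):
    print(n,cams.camera_info(n)); snap(n,n+"0.png")
import cv2
E
```

```text
pics
{'t': 0.0, 'q': array([-8.99866829e-01,  3.59424993e-01,  1.10922954e-02, -3.84164257e-04,
       -1.22409006e+00, -2.88095028e-01]), 'qd': array([-1.87117153e-05,  1.46190404e-03,  9.04811507e-04,  8.60738243e-05,
       -7.56456575e-04,  2.56047353e-04]), 'joint_efforts': array([-4.03969289e-04, -5.82724893e+01,  2.93044960e+01,  6.99740231e+00,
        6.80366720e-03, -1.69117775e-04]), 'eef_pos': array([ 0.25195709, -0.6257011 ,  0.22560646]), 'ee_rot': array([ 3.13993064e+00, -1.15906161e-04, -2.75888892e+00]), 'force': array([ 0.89801322, -0.00625761, -0.24083355]), 'moment': array([-0.02502178,  0.04233698, -0.01288282]), 'gripper_force': 0.0, 'width': 0.08764047929171857}
scene {'camera_matrix': array([[459.14789683,   0.        , 318.97934304],
       [  0.        , 459.14789683, 208.24669444],
       [  0.        ,   0.        ,   1.        ]]), 'R': array([[-7.63770753e-01, -6.45487383e-01,  5.24039942e-04],
       [-5.02649784e-01,  5.94248917e-01, -6.27862580e-01],
       [ 4.04965964e-01, -4.79806484e-01, -7.78324037e-01]]), 't': array([0.231666  , 0.37916547, 1.09
[... 223 characters left out ...]
8, -0.01267669],
       [-0.99729685,  0.01945087, -0.07085657],
       [ 0.07108519,  0.01132463, -0.99740596]]), 't': array([-0.15723563,  0.42359066,  0.95606456])}
wrist {'camera_matrix': array([[309.70691629,   0.        , 325.55293696],
       [  0.        , 309.70691629, 196.13516196],
       [  0.        ,   0.        ,   1.        ]]), 'hand_eye': array([[ 8.71127384e-04, -9.64227943e-01, -2.65073036e-01,
         7.03338503e-02],
       [ 9.99999620e-01,  8.29074501e-04,  2.70530163e-04,
         5.48143687e-04],
       [-4.10874481e-05, -2.65073171e-01,  9.64228299e-01,
        -1.58405567e-01],
       [ 0.00000000e+00,  0.00000000e+00,  0.00000000e+00,
         1.00000000e+00]])}
```

View pics/top0.png

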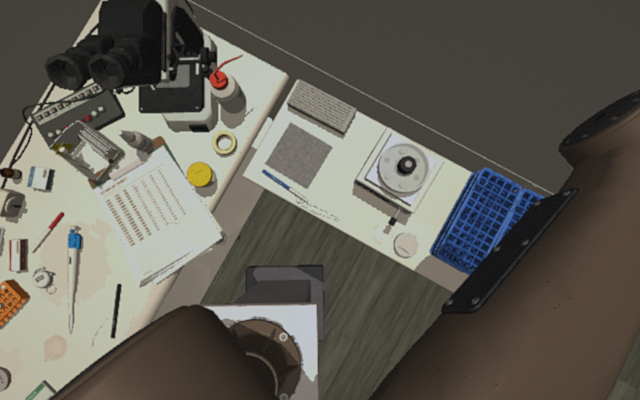

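View pics/scene0.png

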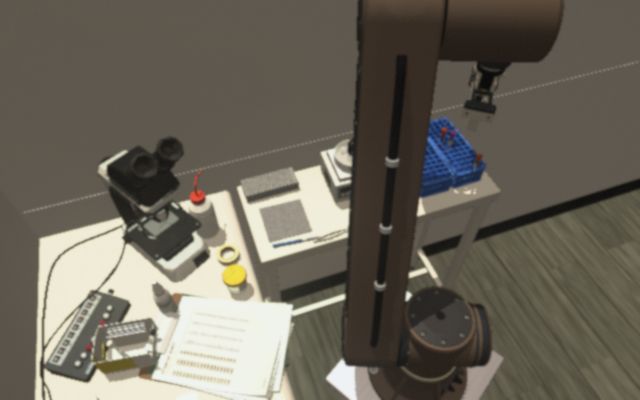

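The top picture shows the shaker at about (402,172), the cover knob at (405,165), the rod knob near (393,223), the pad centred at (300,150) and the petri dish at (405,245). The scene picture shows the arm blocking most of the shaker.

```bash
python3 - <<'E'
from h import *
for n,u,v,z in [("knob",405,165,.168),("rod",393,223,.062),("pad",300,150,.002),("petri",405,245,.01),("base?",255,350,0)]:
    print(n,plane("top",u,v,z).round(3))
im=cv2.imread("pics/top0.png");cv2.imwrite("pics/top0c.png",cv2.resize(im[95:275,225:465],None,fx=3.3,fy=3.3,interpolation=2))
E
```

```text
knob [ 0.48  -0.36   0.168]
rod [ 0.355 -0.35   0.062]
pad [ 0.552 -0.123  0.002]
petri [ 0.298 -0.389  0.01 ]
base? [0.038 0.001 0.   ]
```

View pics/top0c.png

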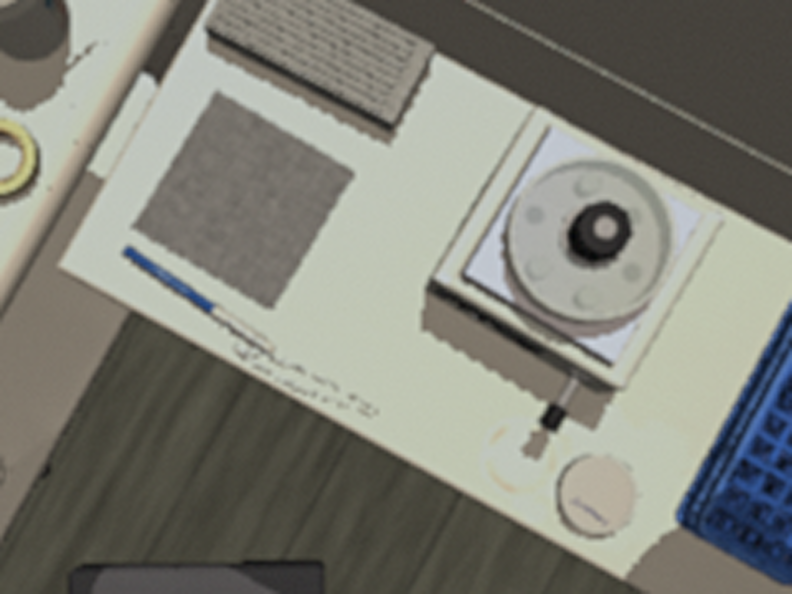

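```bash
python3 - <<'E'
from h import *
f=lambda x,y,z:plane("top",225+x/3.3,95+y/3.3,z)
c=[f(x,y,.088) for x,y in [(540,105),(720,215),(625,388),(430,285)]]
for p in c: print(p.round(4))
print("centre",np.mean(c,0).round(4))
for a,b in [(0,1),(1,2),(2,3),(3,0)]:
    d=c[b]-c[a];print(np.linalg.norm(d).round(3),np.arctan2(d[1],d[0]).round(3))
K=f(600,228,.168);Rd=f(553,415,.062);print("knob",K,"rod",Rd,np.arctan2(*(K-Rd)[1::-1]),np.linalg.norm((K-Rd)[:2]))
p=[f(x,y,.002) for x,y in [(217,92),(354,173),(270,308),(133,226)]];print("pad",np.mean(p,0),np.linalg.norm(p[0]-p[1]))
print("rel to above knob", rel([K[0],K[1],.30]))
E
```

```text
[ 0.5868 -0.3424  0.088 ]
[ 0.5028 -0.4702  0.088 ]
[ 0.3786 -0.3968  0.088 ]
[ 0.456  -0.2586  0.088 ]
centre [ 0.4811 -0.367   0.088 ]
0.153 -2.153
0.144 2.608
0.158 1.061
0.155 -0.57
knob [ 0.48226011 -0.36446313  0.168     ] rod [ 0.36042518 -0.34935392  0.062     ] -0.12338383080985652 0.12276822716709282
pad [ 0.53792142 -0.11910796  0.002     ] 0.12862078904139865
rel to above knob [-3.891  1.957 -0.925]
```

```bash
python3 -m handwheel '[[[0,0,-0.5,0,0,0,0],[0,0,-0.9,0,0,0,0]]]'; for i in 1 2 3 4; do :; done
python3 -m handwheel '[[[-0.6,0.3,0,0,0,0,0],[-1,0.5,0,0,0,0,0]]]'
python3 -m handwheel '[[[-0.6,0.3,0,0,0,0,0],[-1,0.5,0,0,0,0,0]]]'
python3 -m handwheel '[[[-0.6,0.3,0,0,0,0,0],[-1,0.5,0,0,0,0,0]]]'
python3 -m handwheel '[[[-0.6,0.3,0,0,0,0,0],[-0.9,0.45,0,0,0,0,0],[-0.9,0.45,0,0,0,0,0]]]'
python3 -m handwheel '[[[0,0,0,0,0,-0.35,0],[0,0,0,0,0,-0.7,0],[0,0,0,0,0,-1,0]]]'
python3 - <<'E'
from h import *
s=arm.get_state();print(s["t"],s["q"].round(3),s["eef_pos"],s["ee_rot"]);snap("wrist","w1.png")
E
```

```text
t: 0.4
eef_pos: [0.252, -0.6261, 0.2993]
ee_rot: [3.141, -0.0, -2.759]
force: [-0.0, -0.6, 0.0]
width: 0.0875
gripper_force: 0.0
t: 0.65
eef_pos: [0.3121, -0.558, 0.2987]
ee_rot: [-3.141, 0.0, -2.759]
force: [0.2, 0.1, -0.2]
width: 0.0878
gripper_force: 0.0
t: 0.9
eef_pos: [0.3717, -0.4905, 0.2984]
ee_rot: [3.141, 0.0, -2.758]
force: [-0.1, -0.3, 0.5]
width: 0.0875
gripper_force: 0.0
t: 1.15
eef_pos: [0.431, -0.4234, 0.2984]
ee_rot: [3.141, -0.0, -2.758]
force: [0.3, -0.2, -0.2]
width: 0.0879
gripper_force: 0.0
t: 1.52
eef_pos: [0.4843, -0.3634, 0.2982]
ee_rot: [3.141, -0.0, -2.756]
force: [0.5, -0.7, 0.2]
width: 0.0875
gripper_force: 0.0
t: 1.9
eef_pos: [0.4826, -0.3655, 0.2983]
ee_rot: [3.141, -0.0, -2.254]
force: [0.5, -0.6, -0.5]
width: 0.0874
gripper_force: 0.0
1.9 [-0.326  0.208 -0.034 -0.    -1.329 -0.358] [ 0.48255594 -0.36546094  0.29834711] [ 3.14110692e+00 -1.73566906e-04 -2.25415466e+00]
```

View pics/w1.png

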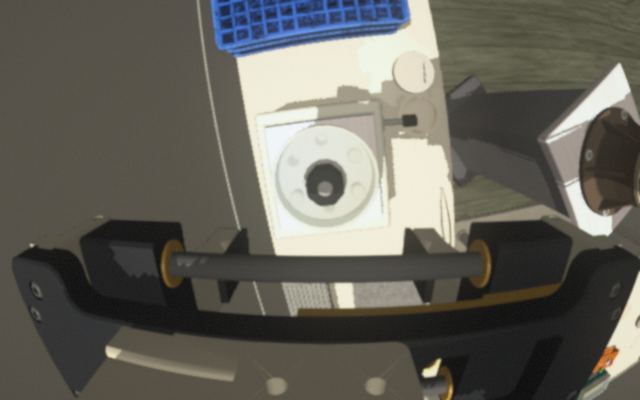

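The wrist picture shows the cover with its knob at about (326,182), the shaker's deck from (258,115) to (388,232), the rod knob at (409,121) and the petri dish at (413,72).

```bash
python3 - <<'E'
from h import *
im=cv2.imread("pics/w1.png");c=im[95:240,240:430]
c=cv2.convertScaleAbs(c,alpha=1.0);c=(255*(c/255.)**.6).astype(np.uint8)
cv2.imwrite("pics/w1c.png",cv2.resize(c,None,fx=4,fy=4,interpolation=2))
E
```

```text
(no output)
```

View pics/w1c.png

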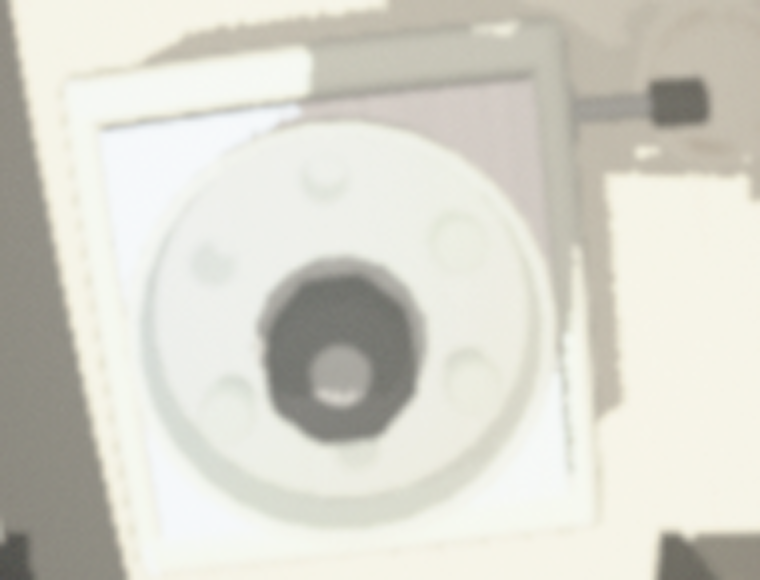

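The crop shows the knob's dark octagonal top at about (340,355) in the crop, i.e. (325,184) in the image. The deck corners are near (65,80), (565,20), (595,520) and (130,570).

```bash

python3 -m handwheel '[[[0,0,0,0,0,-0.35,0],[0,0,0,0,0,-0.7,0],[0,0,0,0,0,-1,0]]]' >/dev/null
python3 -m handwheel '[[[0,0,0,0,0,-0.35,0],[0,0,0,0,0,-0.7,0],[0,0,0,0,0,-1,0]]]' >/dev/null
python3 -m handwheel '[[[0,0,0,0,0,-0.35,0],[0,0,0,0,0,-0.7,0],[0,0,0,0,0,-1,0]]]' >/dev/null
python3 -m handwheel '[[[0,0,0,0,0,-0.35,0],[0,0,0,0,0,-0.7,0],[0,0,0,0,0,-1,0]]]' >/dev/null
python3 -m handwheel '[[[0,0,0.3,0,0,-0.35,0],[0,0,0.6,0,0,-0.7,0],[0,0,0.9,0,0,-1,0]]]' >/dev/null
python3 -m handwheel '[[[0,0,0,0,0,-0.35,0],[0,0,0,0,0,-0.64,0],[0,0,0,0,0,-0.64,0]]]'
python3 - <<'E'
from h import *
s=arm.get_state();print(s["t"],s["q"].round(3),s["eef_pos"],s["ee_rot"]);im=snap("wrist","w2.png")
print(project("wrist",[*s["eef_pos"][:2],.168],s))
f=lambda x,y,z:plane("wrist",240+x/4,95+y/4,z,dict(eef_pos=[0.48255594,-0.36546094,0.29834711],ee_rot=[3.14110692,-1.7e-4,-2.25415466]))
c=[f(x,y,.088) for x,y in [(65,80),(565,20),(595,520),(130,570)]]
print(np.mean(c,0));
for a,b in [(0,1),(1,2),(2,3),(3,0)]:
    d=c[b]-c[a];print(np.linalg.norm(d).round(3),np.arctan2(d[1],d[0]).round(3))
print("knob",f(340,358,.168),"rod",f(680,102,.067))
c=im[60:340,180:480];c=(255*(c/255.)**.5).astype(np.uint8)
cv2.imwrite("pics/w2c.png",cv2.resize(c,None,fx=2,fy=2,interpolation=2))
E
```

```text
t: 4.2
eef_pos: [0.4827, -0.3653, 0.2264]
ee_rot: [-3.141, 0.0, 0.558]
force: [-0.5, -0.1, -0.1]
width: 0.0878
gripper_force: 0.0
4.2 [-0.325  0.246 -0.148  0.    -1.177  2.454] [ 0.48274609 -0.36534911  0.22638424] [-3.14129160e+00  2.81853048e-04  5.57678701e-01]
[326.01765852 212.72373674]
[ 0.48221786 -0.36801259  0.088     ]
0.15 2.576
0.157 0.987
0.152 -0.568
0.157 -2.165
knob [ 0.48029253 -0.36949512  0.168     ] rod [ 0.35770704 -0.34839499  0.067     ]
```

View pics/w2c.png

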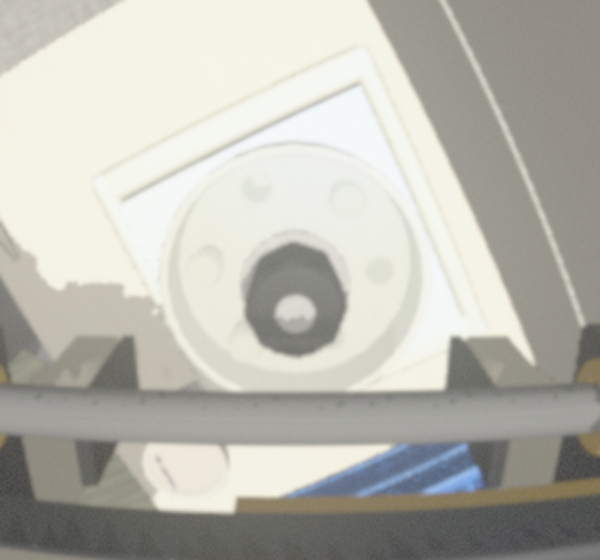

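The crop shows the knob's octagon centred near (295,305), i.e. (327,212) in the image, almost exactly under the TCP. Next I'll measure its facet angles.

```bash
python3 - <<'E'
from h import *
s=arm.get_state();im=cv2.imread("pics/w2.png");g=cv2.cvtColor(im,6)
for th in (45,60,75):
    m=(g<th).astype(np.uint8);m[250:]=0
    n,l,st,ce=cv2.connectedComponentsWithStats(m);k=l[212-18,327] or l[200,327]
    cs,_=cv2.findContours((l==k).astype(np.uint8),0,1);c=max(cs,key=cv2.contourArea)
    h=cv2.convexHull(c);a=cv2.approxPolyDP(h,1.6,True)[:,0]
    P=np.array([plane("wrist",u,v,.168,s)[:2] for u,v in a]);d=np.roll(P,-1,0)-P
    print(th,k,st[k])
    for p,q,e in zip(a,P,d): print(p,q.round(4),np.linalg.norm(e).round(4),"edge normal yaw mod 45deg:",np.round((np.arctan2(e[1],e[0]))%(np.pi/4),3))
E
```

```text
45 0 [     0      0    640    400 251880]
[639   0] [ 0.8735 -0.5365] 0.8954 edge normal yaw mod 45deg: 0.306
[639 399] [ 0.4601 -1.3308] 1.7637 edge normal yaw mod 45deg: 0.599
[  0 399] [-0.5342  0.1259] 1.0288 edge normal yaw mod 45deg: 0.757
[0 0] [0.4941 0.0967] 0.7382 edge normal yaw mod 45deg: 0.54
60 0 [     0      0    640    400 248469]
[639   0] [ 0.8735 -0.5365] 0.8954 edge normal yaw mod 45deg: 0.306
[639 399] [ 0.4601 -1.3308] 1.7637 edge normal yaw mod 45deg: 0.599
[  0 399] [-0.5342  0.1259] 1.0288 edge normal yaw mod 45deg: 0.757
[0 0] [0.4941 0.0967] 0.7382 edge normal yaw mod 45deg: 0.54
75 121 [ 304  182   48   55 1598]
[325 182] [ 0.5021 -0.3524] 0.0121 edge normal yaw mod 45deg: 0.247
[341 187] [ 0.5051 -0.3642] 0.0176 edge normal yaw mod 45deg: 0.217
[351 208] [ 0.4956 -0.379 ] 0.0054 edge normal yaw mod 45deg: 0.581
[351 215] [ 0.4911 -0.382 ] 0.0109 edge normal yaw mod 45deg: 0.23
[346 228] [ 0.4805 -0.3845] 0.0123 edge normal yaw mod 45deg: 0.325
[332 236] [ 0.4694 -0.379 ] 0.0068 edge normal yaw mod 45deg: 0.556
[323 236] [ 0.4658 -0.3732] 0.0082 edge normal yaw mod 45deg: 0.148
[313 232] [ 0.4646 -0.3651] 0.0123 edge normal yaw mod 45deg: 0.335
[304 219] [ 0.47  -0.354] 0.0094 edge normal yaw mod 45deg: 0.536
[304 207] [ 0.478  -0.3492] 0.012 edge normal yaw mod 45deg: 0.231
[309 192] [ 0.4897 -0.3465] 0.0138 edge normal yaw mod 45deg: 0.34
```

```bash
python3 - <<'E'
from h import *
s=arm.get_state();im=cv2.imread("pics/w2.png");g=cv2.cvtColor(im,6).astype(np.float32)
c=cv2.resize(cv2.GaussianBlur(g,(0,0),0.8)[165:250,285:370],None,fx=8,fy=8,interpolation=cv2.INTER_CUBIC)
cv2.imwrite("pics/w2k.png",np.clip(255*(c/c.max())**.6,0,255))
for th in (80,95,110,125):
    m=(c<th).astype(np.uint8)
    cs,_=cv2.findContours(m,0,1);k=max(cs,key=lambda q:cv2.contourArea(q)*(cv2.pointPolygonTest(q,(270,330),False)>0))[:,0]
    px=np.c_[285+(k[:,0]+.5)/8-.5,165+(k[:,1]+.5)/8-.5]
    P=np.array([plane("wrist",u,v,.168,s)[:2] for u,v in px]);
    x,y=P.T
    # resample by arc length
    L=np.r_[0,np.cumsum(np.hypot(*np.diff(P,axis=0).T))];t=np.linspace(0,L[-1],400,endpoint=False)
    x=np.interp(t,L,x);y=np.interp(t,L,y);v=np.interp(t,L,px[:,1])
    dx=np.roll(x,-8)-np.roll(x,8);dy=np.roll(y,-8)-np.roll(y,8);a=np.arctan2(dy,dx)
    for nm,sel in(("low",v>214),("up",v<205),("all",v>0)):
        z=np.mean(np.exp(8j*a[sel]));print(th,nm,L[-1].round(3),(np.angle(z)/8%(np.pi/4)).round(3),abs(z).round(2))
    lo=v>208;print("centre low halves",(x[lo].max()+x[lo].min())/2,(y[lo].max()+y[lo].min())/2)
E
```

```text
80 low 0.131 0.248 0.42
80 up 0.131 0.224 0.63
80 all 0.131 0.243 0.43
centre low halves 0.48008783232600916 -0.367091205784491
95 low 0.133 0.25 0.42
95 up 0.133 0.221 0.6
95 all 0.133 0.244 0.41
centre low halves 0.4800139966146561 -0.367110993927064[ WARN:0@0.343] global loadsave.cpp:1063 imwrite_ Unsupported depth image for selected encoder is fallbacked to CV_8U.
Traceback (most recent call last):
  File "h.py", line 15, in plane
    o,d=ray(name,u,v,st);return o+d*(z-o[2])/d[2]
        ~~~^^^^^^^^^^^^^
  File "h.py", line 5, in ray
    c=cams.camera_info(name);K=np.array(c["camera_matrix"])
ValueError: time passes only in moves, steps and waits
```

View pics/w2k.png

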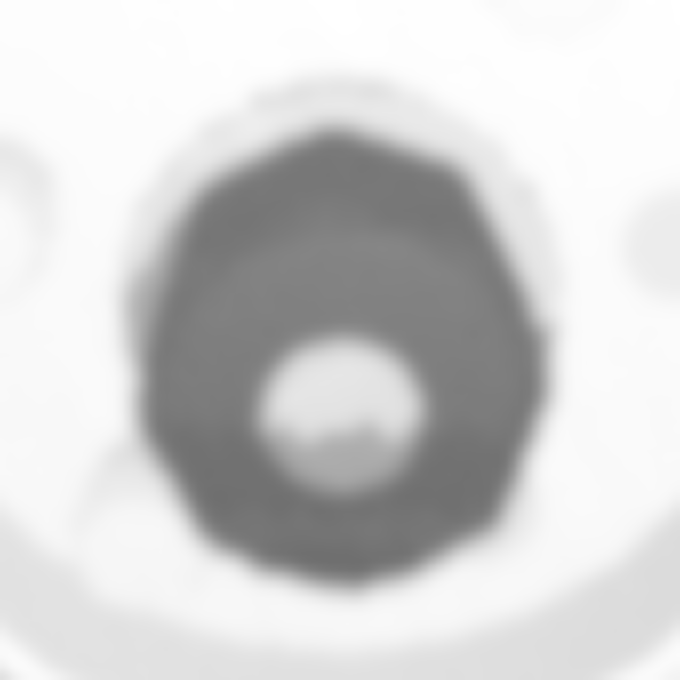

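The enlarged view shows the octagon with vertices at about (350,587), (495,520) and (210,535). The flats are therefore near yaw 0.22 (mod 45°). I'll grip at yaw 1.0, which leaves the full clockwise stroke.

```bash

python3 -m handwheel '[[[-0.03,0,0.2,0,0,-0.3,0],[-0.03,0,0.4,0,0,-0.6,0],[-0.03,0,0.6,0,0,-0.88,0],[-0.03,0,0.6,0,0,-0.88,0]]]' | head -3
python3 -m handwheel '[[[0,0,0.3,0,0,0,0],[0,0,0.5,0,0,0,0],[0,0,0.5,0,0,0,0]]]' | head -4
python3 -m handwheel '[[[0,0,0,0,0,0,120],[0,0,0,0,0,0,180],[0,0,0,0,0,0,255],[0,0,0,0,0,0,255],[0,0,0,0,0,0,255]]]' 30
python3 -m handwheel '[[[0,0,0,0,0,0,255],[0,0,0,0,0,0,255],[0,0,0,0,0,0,255]]]' 40
python3 - <<'E'
from h import *
s=arm.get_state();print(s)
E
```

```text
t: 4.75
eef_pos: [0.4803, -0.366, 0.1774]
ee_rot: [-3.139, 0.0, 0.997]
t: 5.12
eef_pos: [0.4815, -0.3664, 0.1392]
ee_rot: [3.141, 0.0, 0.998]
force: [0.5, -0.2, -0.6]
t: 5.75
eef_pos: [0.4815, -0.3664, 0.1391]
ee_rot: [3.141, 0.0, 1.001]
force: [-0.2, 0.1, 6.0]
width: 0.043
gripper_force: 2.7
t: 6.12
eef_pos: [0.482, -0.3667, 0.1391]
ee_rot: [3.14, 0.0, 1.001]
force: [1.3, -2.3, 4.4]
width: 0.0357
gripper_force: 40.3
{'t': 6.125, 'q': array([-3.27749447e-01,  3.13880434e-01, -2.65755413e-01,  5.75153410e-04,
       -9.89396010e-01,  2.89952446e+00]), 'qd': array([-0.00025969,  0.0007213 ,  0.00036169,  0.0020909 ,  0.00067717,
        0.00019261]), 'joint_efforts': array([ 4.01922539e-01, -4.84701669e+01,  2.27231205e+01,  4.62017387e+00,
       -7.53213130e-01,  2.17051810e-02]), 'eef_pos': array([ 0.48197468, -0.36665285,  0.13913667]), 'ee_rot': array([3.13976435e+00, 4.42347694e-05, 1.00129409e+00]), 'force': array([ 1.28548202, -2.34464122,  4.4191692 ]), 'moment': array([-0.81956141, -0.46242903, -0.04158482]), 'gripper_force': 40.31229967114484, 'width': 0.03574128638174569}
```

```bash

python3 -m handwheel '[[[0,0,0,0,0,0.3,255],[0,0,-0.006,0,0,0.6,255],[0,0,-0.010,0,0,0.8,255],[0,0,-0.010,0,0,0.8,255]]]'
python3 -c "
from h import *
s=arm.get_state();print(s['moment'],s['q'][5])"
```

```text
t: 6.62
eef_pos: [0.4817, -0.3663, 0.1392]
ee_rot: [3.141, -0.0, 0.602]
force: [3.6, -2.5, 0.4]
width: 0.0358
gripper_force: 40.3
[-1.09211008 -1.12837744  0.03628496] 2.5002820276562123
```

```bash

for i in 1; do python3 -m handwheel '[[[0,0,-0.005,0,0,0.33,255],[0,0,-0.01,0,0,0.66,255],[0,0,-0.016,0,0,1,255]]]'
python3 -m handwheel '[[[0,0,-0.005,0,0,0.33,255],[0,0,-0.01,0,0,0.66,255],[0,0,-0.016,0,0,1,255]]]' | tail -6
python3 -m handwheel '[[[0,0,-0.005,0,0,0.33,255],[0,0,-0.01,0,0,0.66,255],[0,0,-0.016,0,0,1,255]]]' | tail -6
python3 -m handwheel '[[[0,0,-0.005,0,0,0.33,255],[0,0,-0.01,0,0,0.66,255],[0,0,-0.016,0,0,1,255]]]' | tail -6
done
```

```text
t: 7.0
eef_pos: [0.4819, -0.3662, 0.1398]
ee_rot: [3.142, -0.001, 0.098]
force: [4.8, -3.0, -4.1]
width: 0.0359
gripper_force: 40.4
t: 7.38
eef_pos: [0.4816, -0.3663, 0.1411]
ee_rot: [-3.142, -0.0, -0.402]
force: [4.9, -4.2, -4.0]
width: 0.0352
gripper_force: 40.5
t: 7.75
eef_pos: [0.4816, -0.3662, 0.1423]
ee_rot: [-3.141, -0.0, -0.902]
force: [4.0, -3.4, -4.4]
width: 0.0357
gripper_force: 40.6
t: 8.12
eef_pos: [0.4818, -0.3661, 0.1436]
ee_rot: [-3.141, 0.0, -1.402]
force: [4.9, -3.2, -4.2]
width: 0.0358
gripper_force: 40.6
```

```bash

python3 -m handwheel '[[[0,0,-0.005,0,0,0.33,255],[0,0,-0.01,0,0,0.66,255],[0,0,-0.016,0,0,1,255]]]' | tail -6
python3 -m handwheel '[[[0,0,-0.005,0,0,0.33,255],[0,0,-0.01,0,0,0.66,255],[0,0,-0.016,0,0,1,255]]]' | tail -6
python3 -m handwheel '[[[0,0,-0.005,0,0,0.33,255],[0,0,-0.01,0,0,0.66,255],[0,0,-0.016,0,0,1,255]]]' | tail -6
python3 -m handwheel '[[[0,0,-0.005,0,0,0.33,255],[0,0,-0.01,0,0,0.66,255],[0,0,-0.016,0,0,1,255]]]' | tail -6
python3 -m handwheel '[[[0,0,-0.005,0,0,0.33,255],[0,0,-0.01,0,0,0.66,255],[0,0,-0.016,0,0,1,255]]]' | tail -6
python3 -m handwheel '[[[0,0,-0.005,0,0,0.33,255],[0,0,-0.01,0,0,0.66,255],[0,0,-0.013,0,0,0.8,255]]]' | tail -6
```

```text
t: 8.5
eef_pos: [0.4819, -0.3662, 0.1449]
ee_rot: [-3.141, 0.0, -1.902]
force: [4.8, -4.3, -6.3]
width: 0.0357
gripper_force: 40.7
t: 8.88
eef_pos: [0.4817, -0.3663, 0.1462]
ee_rot: [-3.141, 0.0, -2.402]
force: [4.9, -4.4, -5.1]
width: 0.0357
gripper_force: 40.6
t: 9.25
eef_pos: [0.4815, -0.3663, 0.1474]
ee_rot: [3.141, 0.0, -2.902]
force: [4.4, -4.4, -5.3]
width: 0.0356
gripper_force: 40.5
t: 9.62
eef_pos: [0.4813, -0.3661, 0.1486]
ee_rot: [3.141, -0.0, 2.881]
force: [3.6, -4.1, -3.7]
width: 0.0357
gripper_force: 40.4
t: 10.0
eef_pos: [0.481, -0.3659, 0.1499]
ee_rot: [-3.142, -0.001, 2.381]
force: [2.6, -2.8, -3.1]
width: 0.0356
gripper_force: 40.4
t: 10.38
eef_pos: [0.4812, -0.3657, 0.1509]
ee_rot: [3.142, -0.001, 1.983]
force: [4.1, -0.9, -3.8]
width: 0.0357
gripper_force: 40.3
```

```bash

python3 -m handwheel '[[[0,0,-0.03,0,0,0,255],[0,0,-0.06,0,0,0,255],[0,0,-0.06,0,0,0,255]]]' | tail -6
```

```text
t: 10.75
eef_pos: [0.4803, -0.3657, 0.1562]
ee_rot: [-3.14, -0.002, 1.986]
force: [0.4, -0.1, -3.7]
width: 0.0357
gripper_force: 40.4
```

```bash

python3 -m handwheel '[[[0,0,-0.3,0,0,0,255],[0,0,-0.6,0,0,0,255],[0,0,-0.88,0,0,0,255],[0,0,-0.88,0,0,0,255]]]' | tail -6
python3 -c "
from h import *
print(rel([.538,-.119,.225]))"
```

```text
t: 11.25
eef_pos: [0.4812, -0.3663, 0.2283]
ee_rot: [3.14, 0.001, 1.985]
force: [-0.3, 0.1, -3.9]
width: 0.0354
gripper_force: 40.6
[2.544 1.894 0.041]
```

```bash

python3 -m handwheel '[[[0.3,0.22,0,0,0,0,255],[0.6,0.44,0,0,0,0,255],[0.84,0.63,0,0,0,0,255]]]' | tail -6
python3 -m handwheel '[[[0.3,0.22,0,0,0,0,255],[0.6,0.44,0,0,0,0,255],[0.84,0.63,0,0,0,0,255]]]' | tail -6
python3 -m handwheel '[[[0.3,0.22,0,0,0,0,255],[0.6,0.44,0,0,0,0,255],[0.86,0.63,0,0,0,0,255],[0.86,0.63,0,0,0,0,255]]]' | tail -6
python3 -m handwheel '[[[0,0,0.1,0,0,-0.3,255],[0,0,0.2,0,0,-0.6,255],[0,0,0.2,0,0,-0.6,255]]]' | tail -6
python3 - <<'E'
from h import *
s=arm.get_state();print(s["q"].round(2));snap("top","t2.png");im=snap("wrist","w3.png")
a=cv2.imread("pics/t2.png")[95:275,225:465];a=cv2.resize(a,None,fx=2.2,fy=2.2)
b=im[0:400,100:560];cv2.imwrite("pics/m3.png",np.vstack([cv2.resize(a,(528,300)),cv2.resize(b,(528,300))]) if 0 else np.hstack([cv2.resize(a,(390,292)),cv2.resize(b,(410,292))]))
for dx,dy in [(.065,.065),(.065,-.065),(-.065,-.065),(-.065,.065)]:pass
E
```

```text
t: 11.62
eef_pos: [0.4992, -0.283, 0.2252]
ee_rot: [-3.139, -0.002, 1.985]
force: [-0.2, -0.6, -3.1]
width: 0.0354
gripper_force: 40.5
t: 12.0
eef_pos: [0.5183, -0.2012, 0.2253]
ee_rot: [-3.139, -0.002, 1.985]
force: [0.4, 0.7, -3.5]
width: 0.0359
gripper_force: 40.5
t: 12.5
eef_pos: [0.5371, -0.1179, 0.2255]
ee_rot: [-3.139, -0.002, 1.987]
force: [-0.8, 0.6, -4.5]
width: 0.0361
gripper_force: 40.7
t: 12.88
eef_pos: [0.5366, -0.1199, 0.2095]
ee_rot: [-3.139, -0.002, 2.283]
force: [-0.6, 0.2, -4.4]
width: 0.0361
gripper_force: 40.7
[ 0.14  0.17 -0.29 -0.   -1.12 -2.57]
```

View pics/m3.png

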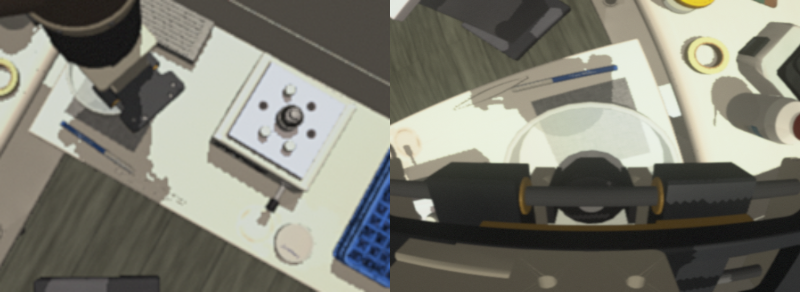

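The top view shows three white caps and three empty bores round the spindle, and the cover hanging over the pad. I'll lower it now.

```bash

python3 -m handwheel '[[[0.0,0,0.4,0,0,0,255],[0,0,0.8,0,0,0,255],[0.0,0,1,0,0,0,255]]]' | sed -n 2,4p
python3 -m handwheel '[[[0.0,0,0.4,0,0,0,255],[0,0,0.8,0,0,0,255],[0.0,0,0.95,0,0,0,255],[0.0,0,0.95,0,0,0,255]]]' | sed -n 2,4p
python3 -m handwheel '[[[0.0,0,0.05,0,0,0,255],[0,0,0.1,0,0,0,255],[0.0,0,0.1,0,0,0,255]]]' | sed -n 2,4p
python3 -m handwheel '[[[0.0,0,0.02,0,0,0,255],[0,0,0.03,0,0,0,255],[0.0,0,0.03,0,0,0,255]]]' | sed -n 2,4p
```

```text
eef_pos: [0.5372, -0.1196, 0.1297]
ee_rot: [-3.14, -0.001, 2.282]
force: [-0.7, 0.4, -3.9]
eef_pos: [0.5382, -0.1195, 0.0551]
ee_rot: [-3.141, -0.0, 2.284]
force: [0.3, -0.3, -2.9]
eef_pos: [0.538, -0.1193, 0.0473]
ee_rot: [3.141, 0.0, 2.284]
force: [-0.2, 0.5, -3.6]
eef_pos: [0.538, -0.1193, 0.0447]
ee_rot: [-3.142, -0.0, 2.284]
force: [0.8, -0.7, -4.6]
```

```bash

python3 -m handwheel '[[[0.0,0,0.02,0,0,0,255],[0,0,0.03,0,0,0,255],[0.0,0,0.03,0,0,0,255]]]' | sed -n 2,4p
python3 -m handwheel '[[[0.0,0,0.01,0,0,0,255],[0,0,0.015,0,0,0,255],[0.0,0,0.015,0,0,0,255]]]' | sed -n 2,4p
```

```text
eef_pos: [0.5379, -0.1193, 0.0422]
ee_rot: [-3.141, -0.0, 2.284]
force: [0.2, -0.6, -3.8]
eef_pos: [0.538, -0.1193, 0.0411]
ee_rot: [-3.142, -0.0, 2.284]
force: [-0.7, 0.2, -3.6]
```

```bash

python3 -m handwheel '[[[0.0,0,0.01,0,0,0,255],[0,0,0.015,0,0,0,255],[0.0,0,0.015,0,0,0,255]]]' | sed -n 2,4p
python3 -m handwheel '[[[0.0,0,0.01,0,0,0,255],[0,0,0.015,0,0,0,255],[0.0,0,0.015,0,0,0,255]]]' | sed -n 2,4p
```

```text
eef_pos: [0.5381, -0.1193, 0.0403]
ee_rot: [3.141, 0.0, 2.285]
force: [-2.4, 0.6, 3.3]
eef_pos: [0.5381, -0.1193, 0.0403]
ee_rot: [3.141, 0.001, 2.285]
force: [-5.9, 2.5, 15.8]
```

```bash

python3 -m handwheel '[[[0,0,-0.015,0,0,0,255],[0,0,-0.015,0,0,0,150],[0.0,0,-0.015,0,0,0,0],[0,0,-0.015,0,0,0,0],[0,0,-0.015,0,0,0,0]]]'
python3 -m handwheel '[[[0,0,-0.2,0,0,0,0],[0,0,-0.6,0,0,0,0],[0.0,0,-1,0,0,0,0]]]' | sed -n 2,5p
python3 -m handwheel '[[[0,0,-0.4,0,0,-0.3,0],[0,0,-0.8,0,0,-0.6,0],[0.0,0,-1,0,0,-0.8,0],[0.0,0,-1,0,0,-0.8,0]]]' | sed -n 2,5p
python3 - <<'E'
from h import *
print(rel([.48,-.355,.23]))
E
```

```text
t: 16.73
eef_pos: [0.5392, -0.1192, 0.0403]
ee_rot: [3.14, 0.001, 2.285]
force: [1.4, 1.6, 4.4]
width: 0.0603
gripper_force: 2.1
eef_pos: [0.537, -0.1196, 0.1211]
ee_rot: [-3.14, -0.001, 2.284]
force: [1.1, -0.6, -0.1]
width: 0.0858
eef_pos: [0.5381, -0.1194, 0.2016]
ee_rot: [3.14, 0.002, 2.684]
force: [-0.0, 0.4, -0.2]
width: 0.0878
[-0.651 -2.962 -0.357]
```

```bash

python3 -m handwheel '[[[-0.1,-0.45,-0.1,0,0,0,0],[-0.2,-0.98,-0.3,0,0,0,0]]]' | sed -n 2,3p
python3 -m handwheel '[[[-0.1,-0.5,0,0,0,0,0],[-0.22,-0.98,0,0,0,0,0]]]' | sed -n 2,3p
python3 -m handwheel '[[[-0.1,-0.5,0,0,0,0,0],[-0.22,-0.99,0,0,0,0,120],[-0.22,-0.99,0,0,0,0,255]]]' 20| sed -n 2,3p
python3 -m handwheel '[[[0,0,0,0,0,-0.35,255],[0,0,0,0,0,-0.7,255],[0,0,0,0,0,-0.81,255],[0,0,0,0,0,-0.81,255]]]'
python3 - <<'E'
from h import *
s=arm.get_state();im=snap("wrist","w4.png");print(s["q"].round(2))
C=np.array([.4817,-.3663])
for k in range(6):
    a=-.054+k*np.pi/3;X=[*(C+.04*np.array([np.cos(a),np.sin(a)])),.122];u=project("wrist",X,s);print(k,np.round(X,4),u.round(1))
print("spindle",project("wrist",[*C,.152],s))
u,v=project("wrist",[*C,.122],s).astype(int)
y0,x0=max(v-100,0),max(u-130,0);print(x0,y0);c=im[y0:y0+200,x0:x0+260];cv2.imwrite("pics/w4c.png",cv2.resize((255*(c/255.)**.7).astype(np.uint8),None,fx=3,fy=3,interpolation=2))
E
```

```text
eef_pos: [0.5163, -0.1969, 0.2227]
ee_rot: [-3.141, -0.003, 2.683]
eef_pos: [0.4975, -0.2758, 0.2232]
ee_rot: [-3.141, -0.002, 2.682]
eef_pos: [0.478, -0.3555, 0.2224]
ee_rot: [-3.141, -0.003, 2.679]
t: 18.98
eef_pos: [0.4793, -0.3529, 0.2232]
ee_rot: [3.141, -0.001, 3.088]
force: [-1.0, 0.4, 0.5]
width: 0.0334
gripper_force: 0.0
[-0.31  0.23 -0.17 -0.   -1.17 -1.32]
0 [ 0.5216 -0.3685  0.122 ] [309.9 241.1]
1 [ 0.5035 -0.3328  0.122 ] [348.4 220.5]
2 [ 0.4636 -0.3306  0.122 ] [349.3 176.5]
3 [ 0.4418 -0.3641  0.122 ] [308.7 153.3]
4 [ 0.4599 -0.3998  0.122 ] [269.  176.6]
5 [ 0.4998 -0.402   0.122 ] [271.2 220.3]
spindle [307.2940095  209.39788148]
179 98
```

View pics/w4c.png

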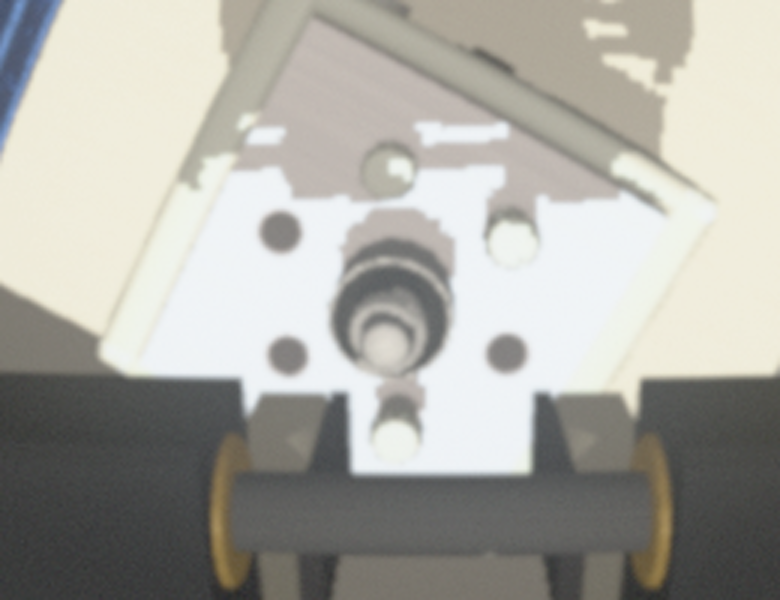

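The crop shows three caps at (388,167), (513,243) and (397,440), i.e. image (308,154), (350,179) and (311,245). They match predicted bores 3, 2 and 0; the other three bores are empty.

```bash

python3 - <<'E'
from h import *
s=arm.get_state()
for u,v in [(308.3,153.7),(350,179),(311.3,244.7)]:
    p=plane("wrist",u,v,.122,s);print(p.round(4), rel([p[0],p[1],.140]))
E
```

```text
[ 0.4422 -0.3646  0.122 ] [ 0.455 -0.17   1.042]
[ 0.466  -0.3303  0.122 ] [0.182 0.275 1.042]
[ 0.5255 -0.3676  0.122 ] [-0.587 -0.151  1.041]
```

```bash

python3 -m handwheel '[[[0.3,-0.1,0,0,0,0,255],[0.455,-0.17,0,0,0,0,255],[0.455,-0.17,0.3,0,0,0,255],[0.455,-0.17,0.7,0,0,0,255],[0.455,-0.17,1,0,0,0,255]]]'
python3 -m handwheel '[[[0,0,0.1,0,0,0,255],[0,0,0.22,0,0,0,255],[0,0,0.22,0,0,0,255]]]'
python3 -m handwheel '[[[0,0,0.03,0,0,0,255],[0,0,0.06,0,0,0,255],[0,0,0.06,0,0,0,255]]]'
```

```text
t: 19.65
eef_pos: [0.4416, -0.3655, 0.143]
ee_rot: [3.141, -0.0, 3.088]
force: [0.4, 0.7, 0.1]
width: 0.0003
gripper_force: 0.0
t: 20.02
eef_pos: [0.4426, -0.3655, 0.1264]
ee_rot: [-3.142, -0.0, 3.089]
force: [0.3, -0.3, -0.0]
width: 0.0007
gripper_force: 0.0
t: 20.4
eef_pos: [0.4437, -0.366, 0.1229]
ee_rot: [-3.14, 0.002, 3.09]
force: [-0.6, -0.4, 6.6]
width: 0.0005
gripper_force: 3.0
```

```bash

python3 -m handwheel '[[[0,0,0.03,0,0,0,255],[0,0,0.05,0,0,0,255],[0,0,0.05,0,0,0,255]]]'|sed -n 2,4p
python3 -m handwheel '[[[0,0,0.01,0,0,0,255],[0,0,0.02,0,0,0,255],[0,0,0.02,0,0,0,255]]]'|sed -n 2,4p
```

```text
eef_pos: [0.444, -0.3665, 0.1224]
ee_rot: [-3.138, 0.004, 3.091]
force: [-7.3, 7.5, 31.7]
eef_pos: [0.4441, -0.3666, 0.1222]
ee_rot: [-3.138, 0.005, 3.092]
force: [-10.6, 9.8, 42.0]
```

```bash

python3 -m handwheel '[[[0,0,-0.1,0,0,0,255],[0,0,-0.4,0,0,0,255],[0,0,-0.9,0,0,0,255]]]'|sed -n 2,4p
python3 -m handwheel '[[[-0.25,0.1,-0.2,0,0,0,255],[-0.45,0.17,-0.35,0,0,0,255],[-0.45,0.17,-0.35,0,0,0,255]]]'|sed -n 2,4p
python3 - <<'E'
from h import *
s=arm.get_state();im=snap("wrist","w5.png")
print(project("wrist",[.4422,-.3646,.122],s),project("wrist",[.4422,-.3646,.117],s))
c=im[98:298,179:439];cv2.imwrite("pics/w5c.png",cv2.resize((255*(c/255.)**.7).astype(np.uint8),None,fx=3,fy=3,interpolation=2))
E
```

```text
eef_pos: [0.4419, -0.3649, 0.1876]
ee_rot: [3.14, -0.002, 3.089]
force: [1.4, -0.1, 0.1]
eef_pos: [0.4806, -0.3536, 0.2167]
ee_rot: [-3.141, 0.002, 3.09]
force: [-1.0, -0.3, 0.0]
[308.73523867 152.83011979] [309.05566494 152.05698428]
```

View pics/w5c.png

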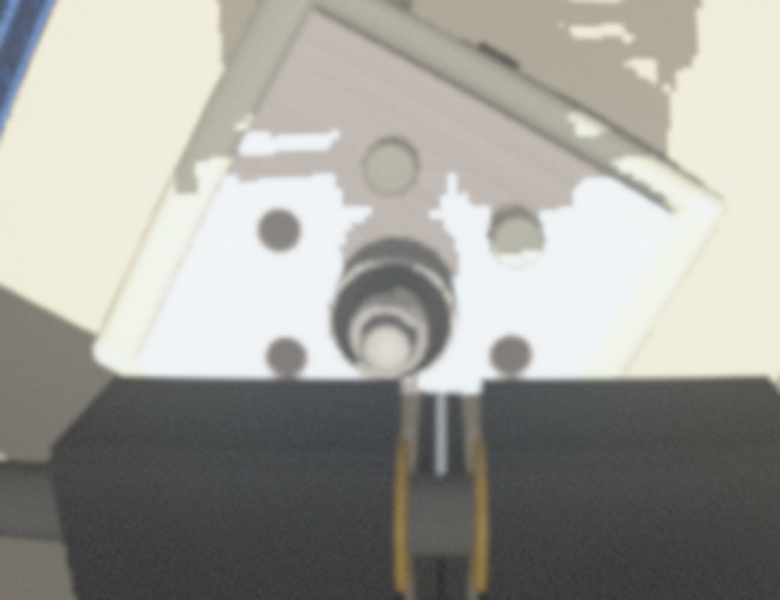

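The crop shows the k3 cap unchanged at (390,165). The arm pushed 42 N at z 0.122, so something is blocking it. I'll probe another cap and read the moments.

```bash

python3 -m handwheel '[[[-0.3,-0.1,0,0,0,0,255],[-0.55,-0.16,0,0,0,0,255],[-0.55,-0.16,0.3,0,0,0,255],[-0.55,-0.16,0.7,0,0,0,255],[-0.55,-0.16,0.95,0,0,0,255]]]'
python3 -m handwheel '[[[0,0,0.1,0,0,0,255],[0,0,0.18,0,0,0,255],[0,0,0.18,0,0,0,255]]]' | sed -n 2,4p
python3 -m handwheel '[[[0,0,0.03,0,0,0,255],[0,0,0.06,0,0,0,255],[0,0,0.06,0,0,0,255]]]' | sed -n 2,4p
python3 - <<'E'
from h import *
s=arm.get_state();print(s["force"],s["moment"],s["eef_pos"])
E
```

```text
t: 22.58
eef_pos: [0.5209, -0.3684, 0.1373]
ee_rot: [3.14, -0.003, 3.089]
force: [0.1, 1.0, 0.5]
width: 0.0005
gripper_force: 0.0
eef_pos: [0.5225, -0.3689, 0.1256]
ee_rot: [-3.142, 0.0, 3.089]
force: [-0.1, 0.9, -0.4]
eef_pos: [0.524, -0.3695, 0.1229]
ee_rot: [-3.14, 0.003, 3.09]
force: [0.4, 0.0, 8.2]
[0.42633115 0.03497085 8.20101454] [ 0.106998    0.14912953 -0.02698054] [ 0.524      -0.36954356  0.12291629]
```

```bash

python3 -m handwheel '[[[0,0,0.015,0,0,0,255],[0,0,0.015,0,0,0,255],[0,0,0.015,0,0,0,255]]]' | sed -n 2,4p
python3 - <<'E'
from h import *
s=arm.get_state();print(s["force"],s["moment"],s["eef_pos"])
E
python3 -m handwheel '[[[0,0,0.015,0,0,0,255],[0,0,0.015,0,0,0,255],[0,0,0.015,0,0,0,255]]]' | sed -n 2,4p
python3 - <<'E'
from h import *
s=arm.get_state();print(s["force"],s["moment"],s["eef_pos"])
snap("scene","s3.png")
E
```

```text
eef_pos: [0.5242, -0.3697, 0.1228]
ee_rot: [-3.139, 0.004, 3.091]
force: [-1.9, 2.4, 15.0]
[-1.87790928  2.37264877 15.00857562] [ 0.71548232  0.70126742 -0.03013872] [ 0.52420485 -0.36966809  0.12277234]
eef_pos: [0.5243, -0.3698, 0.1227]
ee_rot: [-3.139, 0.005, 3.091]
force: [-3.4, 3.7, 20.6]
[-3.42682224  3.65960913 20.61286675] [1.51427922 1.44032146 0.04275111] [ 0.52428803 -0.36975026  0.12266804]
```

```bash

python3 -m handwheel '[[[0,0,-0.3,0,0,0,255],[0,0,-0.6,0,0,0,255],[0,0,-0.9,0,0,0,255],[0,0,-0.9,0,0,0,255]]]' | sed -n 2,4p
python3 - <<'E'
from h import *
from scipy.optimize import least_squares
# w4 (before any press) and w5 (after press on k3)
for nm,s in (("w4",dict(eef_pos=[.4793,-.3529,.2232],ee_rot=[3.141,-.001,3.088])),("w5",dict(eef_pos=[.4806,-.3536,.2167],ee_rot=[-3.141,.002,3.090]))):
    im=cv2.imread(f"pics/{nm}.png").astype(int);g=cv2.cvtColor(im.astype(np.uint8),6)
    pts={}
    for k,(u,v) in {1:(348,216),4:(272.5,175),5:(275,216)}.items():
        w=g[v-9 if isinstance(v,int) else int(v)-9:int(v)+10,int(u)-9:int(u)+10];m=w<145
        yy,xx=np.nonzero(m);pts[k]=(int(u)-9+xx.mean(),int(v)-9+yy.mean());print(nm,k,np.round(pts[k],1),m.sum())
    for z in (.095,.1,.105,.11):
        P={k:plane("wrist",*p,z,s)[:2] for k,p in pts.items()}
        print(z,"r14",np.linalg.norm(P[1]-P[4]).round(4),"d45",np.linalg.norm(P[4]-P[5]).round(4),"centre",((P[1]+P[4])/2).round(4))
E
```

```text
eef_pos: [0.5238, -0.3693, 0.193]
ee_rot: [-3.14, 0.004, 3.09]
force: [-0.2, 0.3, 0.5]
w4 1 [347.5 215.4] 117
w4 4 [272.1 174.8] 132
w4 5 [274.5 216.2] 114
0.095 r14 0.083 d45 0.0416 centre [ 0.4858 -0.3669]
0.1 r14 0.0815 d45 0.0409 centre [ 0.4845 -0.3666]
0.105 r14 0.0801 d45 0.0401 centre [ 0.4831 -0.3663]
0.11 r14 0.0786 d45 0.0394 centre [ 0.4818 -0.366 ]
w5 1 [348.7 218.1] 171
w5 4 [271.7 174.2] 135
w5 5 [274.2 218.7] 170
0.095 r14 0.0842 d45 0.0439 centre [ 0.4869 -0.367 ]
0.1 r14 0.0827 d45 0.0431 centre [ 0.4855 -0.3666]
0.105 r14 0.0812 d45 0.0423 centre [ 0.4841 -0.3663]
0.11 r14 0.0797 d45 0.0416 centre [ 0.4827 -0.366 ]
```

View pics/s3.png

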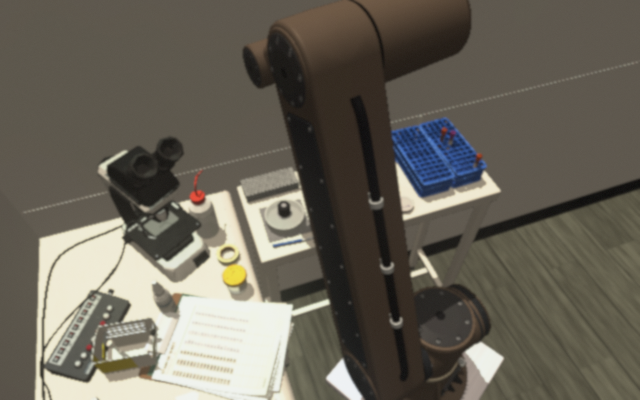

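The scene view shows the cover standing upright on the pad at about (284,212). The bore spacing puts the block top nearer 0.105, so the worktop there is about 5 mm high and 0.1225 is the sealed height. I'll probe bore 2 slowly to confirm.

```bash

python3 -m handwheel '[[[0,0,0,0,0,0.35,255],[0,0,0,0,0,0.7,255],[0,0,0,0,0,1,255]]]' | sed -n 2,3p
python3 -m handwheel '[[[0,0,0,0,0,0.35,255],[0,0,0,0,0,0.7,255],[0,0,0,0,0,1,255]]]' | sed -n 2,3p
python3 -m handwheel '[[[0,0,0,0,0,0.1,255],[0,0,0,0,0,0.1,255]]]' | sed -n 2,3p
python3 - <<'E'
from h import *
s=dict(eef_pos=[.4793,-.3529,.2232],ee_rot=[3.141,-.001,3.088])
print(plane("wrist",350,178,.127,s),rel([.4645,-.331,.134]))
E
```

```text
eef_pos: [0.5224, -0.3685, 0.1897]
ee_rot: [3.141, -0.001, 2.584]
eef_pos: [0.5224, -0.3685, 0.1896]
ee_rot: [-3.141, -0.001, 2.084]
eef_pos: [0.5217, -0.3683, 0.1895]
ee_rot: [-3.14, -0.002, 2.04]
[ 0.46277939 -0.33030542  0.127     ] [ 0.738 -0.427  0.695]
```

```bash

python3 -m handwheel '[[[0.4,-0.25,0,0,0,0,255],[0.74,-0.43,0,0,0,0,255],[0.74,-0.43,0.3,0,0,0,255],[0.74,-0.43,0.67,0,0,0,255],[0.74,-0.43,0.67,0,0,0,255]]]' | sed -n 2,4p
for i in 1; do
python3 -m handwheel '[[[0,0,0.02,0,0,0,255],[0,0,0.02,0,0,0,255]]]' | sed -n 2,4p
python3 -m handwheel '[[[0,0,0.02,0,0,0,255],[0,0,0.02,0,0,0,255]]]' | sed -n 2,4p
python3 -m handwheel '[[[0,0,0.02,0,0,0,255],[0,0,0.02,0,0,0,255]]]' | sed -n 2,4p
python3 -m handwheel '[[[0,0,0.02,0,0,0,255],[0,0,0.02,0,0,0,255]]]' | sed -n 2,4p
done
```

```text
eef_pos: [0.4639, -0.3309, 0.1348]
ee_rot: [-3.139, -0.003, 2.04]
force: [-0.3, -0.0, 1.1]
eef_pos: [0.4659, -0.3318, 0.1361]
ee_rot: [3.141, 0.001, 2.04]
force: [0.2, -1.3, -0.0]
eef_pos: [0.4653, -0.3315, 0.1338]
ee_rot: [3.141, 0.0, 2.039]
force: [0.1, -1.0, 0.2]
eef_pos: [0.4651, -0.3314, 0.1318]
ee_rot: [-3.141, -0.0, 2.039]
force: [-0.1, -0.0, -0.6]
eef_pos: [0.4651, -0.3314, 0.1301]
ee_rot: [-3.141, -0.0, 2.039]
force: [0.1, 0.4, -0.6]
```

```bash

python3 -m handwheel '[[[0,0,0.02,0,0,0,255],[0,0,0.02,0,0,0,255]]]' | sed -n 2,4p
python3 -m handwheel '[[[0,0,0.02,0,0,0,255],[0,0,0.02,0,0,0,255]]]' | sed -n 2,4p
python3 -m handwheel '[[[0,0,0.02,0,0,0,255],[0,0,0.02,0,0,0,255]]]' | sed -n 2,4p
python3 -m handwheel '[[[0,0,0.02,0,0,0,255],[0,0,0.02,0,0,0,255]]]' | sed -n 2,4p
```

```text
eef_pos: [0.4651, -0.3314, 0.1286]
ee_rot: [-3.141, -0.0, 2.039]
force: [-0.5, -0.2, -1.5]
eef_pos: [0.4652, -0.3314, 0.127]
ee_rot: [-3.142, -0.0, 2.039]
force: [-0.1, -0.1, 0.9]
eef_pos: [0.465, -0.3314, 0.1253]
ee_rot: [-3.141, -0.0, 2.039]
force: [0.5, 0.2, -0.7]
eef_pos: [0.4651, -0.3314, 0.1237]
ee_rot: [-3.141, -0.0, 2.039]
force: [0.1, -0.1, 0.2]
```

```bash

python3 -m handwheel '[[[0,0,0.02,0,0,0,255],[0,0,0.02,0,0,0,255]]]' | sed -n 2,4p
python3 -m handwheel '[[[0,0,0.02,0,0,0,255],[0,0,0.02,0,0,0,255]]]' | sed -n 2,4p
python3 -m handwheel '[[[0,0,0.02,0,0,0,255],[0,0,0.02,0,0,0,255]]]' | sed -n 2,4p
```

```text
eef_pos: [0.4658, -0.3318, 0.123]
ee_rot: [3.141, 0.001, 2.04]
force: [-0.7, 0.1, 4.7]
eef_pos: [0.4662, -0.3321, 0.1228]
ee_rot: [3.14, 0.003, 2.04]
force: [-2.8, 2.9, 14.3]
eef_pos: [0.4663, -0.3322, 0.1226]
ee_rot: [3.14, 0.003, 2.041]
force: [-5.5, 4.8, 24.8]
```

```bash

python3 -c "
from h import *
s=arm.get_state();print(s['force'],s['moment'])"
python3 -m handwheel '[[[0,0,-0.15,0,0,0,255],[0,0,-0.3,0,0,0,255],[0.35,0.2,-0.3,0,0,0,255],[0.35,0.2,-0.3,0,0,0,255]]]' | sed -n 2,4p
python3 -m handwheel '[[[0,0,0.15,0,0,0,255],[0,0,0.3,0,0,0,255],[0,0,0.4,0,0,0,255],[0,0,0.4,0,0,0,255]]]' | sed -n 2,4p
python3 -m handwheel '[[[0,0,0.03,0,0,0,255],[0,0,0.03,0,0,0,255]]]' | sed -n 2,4p
python3 -m handwheel '[[[0,0,0.03,0,0,0,255],[0,0,0.03,0,0,0,255]]]' | sed -n 2,4p
python3 -m handwheel '[[[0,0,0.03,0,0,0,255],[0,0,0.03,0,0,0,255]]]' | sed -n 2,4p
```

```text
[-5.4890668   4.75885014 24.7541404 ] [ 1.79886157  2.03328803 -0.05512347]
eef_pos: [0.4668, -0.2981, 0.1434]
ee_rot: [3.141, -0.0, 2.04]
force: [-0.7, -0.2, -0.2]
eef_pos: [0.4661, -0.2993, 0.1099]
ee_rot: [-3.14, -0.001, 2.039]
force: [-1.3, -0.4, -0.5]
eef_pos: [0.4669, -0.2994, 0.1088]
ee_rot: [3.141, 0.0, 2.039]
force: [-0.4, -0.9, 0.2]
eef_pos: [0.4669, -0.2993, 0.1064]
ee_rot: [3.141, 0.0, 2.039]
force: [-0.8, 0.5, -0.7]
eef_pos: [0.467, -0.2993, 0.1062]
ee_rot: [3.141, 0.001, 2.04]
force: [-5.9, 5.7, 20.3]
```

The block top probes at 0.1062 and the caps stop hard at 0.1227, 16.5 to 17 mm above it. All three caps are therefore sealed, and the readings just sit about 6 mm high. Now back to the cover.

```bash

python3 -m handwheel '[[[0,0,-0.3,0,0,0,255],[0,0,-0.7,0,0,0,120],[0,0,-1,0,0,0,0]]]' | sed -n 2,4p
python3 -m handwheel '[[[0.3,0.2,-0.3,0,0,0,0],[0.6,0.4,-0.6,0,0,0,0],[0.8,0.6,-0.6,0,0,0,0]]]' | sed -n 2,4p
python3 -m handwheel '[[[0.3,0.3,0,0,0,-0.2,0],[0.65,0.7,0,0,0,-0.49,0],[0.65,0.7,0,0,0,-0.49,0]]]'
python3 - <<'E'
from h import *
s=arm.get_state();print(s["eef_pos"],s["ee_rot"]);im=snap("wrist","w6.png")
print("expect knob",project("wrist",[.538,-.119,.076],s))
cv2.imwrite("pics/w6c.png",cv2.resize((255*(im[:260,120:520]/255.)**.6).astype(np.uint8),None,fx=2,fy=2,interpolation=2))
E
```

```text
eef_pos: [0.467, -0.2993, 0.1853]
ee_rot: [3.141, 0.001, 2.04]
force: [0.8, -1.0, -0.5]
eef_pos: [0.4817, -0.2198, 0.2342]
ee_rot: [3.138, 0.002, 2.04]
force: [0.1, 0.3, -0.4]
t: 31.88
eef_pos: [0.508, -0.1468, 0.232]
ee_rot: [3.141, 0.0, 2.289]
force: [-0.4, -0.3, -0.9]
width: 0.075
gripper_force: 0.0
[ 0.50800225 -0.14680655  0.23198691] [3.14114289e+00 9.22595903e-05 2.28875811e+00]
expect knob [363.48898973 181.28252823]
```

View pics/w6c.png

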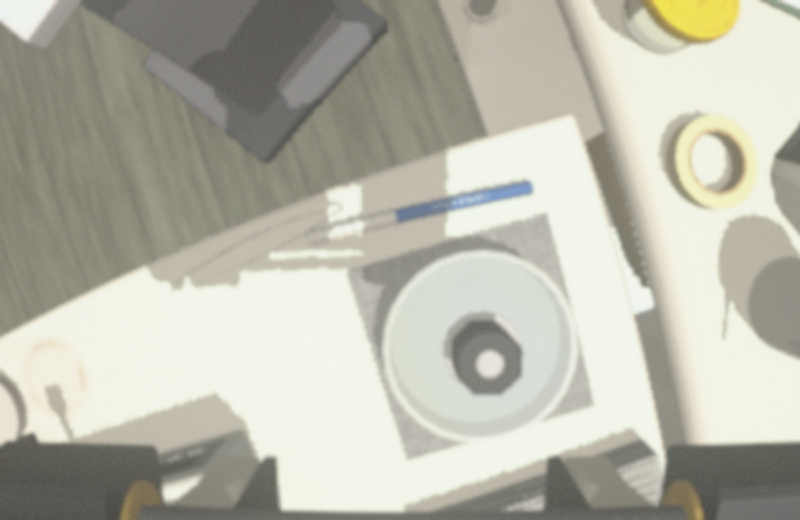

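The crop shows the cover still centred on the pad. Its knob top is at (488,360), i.e. image (364,180) against the expected (363,181), and its flats are square to the fingers.

```bash
python3 -c "
from h import *
print(rel([.5383,-.1192,.042]))"
```

```text
[0.017 0.524 2.374]
```

```bash

python3 -m handwheel '[[[0.017,0.3,0.2,0,0,0,0],[0.017,0.524,0.6,0,0,0,0],[0.017,0.524,1,0,0,0,0]]]' | sed -n 2,5p
python3 -m handwheel '[[[0,0,0.4,0,0,0,0],[0,0,0.8,0,0,0,0],[0,0,1,0,0,0,0]]]' | sed -n 2,5p
python3 -c "
from h import *
print(rel([.5383,-.1192,.042]))"
```

```text
eef_pos: [0.5389, -0.1199, 0.1503]
ee_rot: [3.141, -0.0, 2.283]
force: [-0.4, -0.7, 0.3]
width: 0.088
eef_pos: [0.5369, -0.1207, 0.0696]
ee_rot: [-3.139, -0.002, 2.283]
force: [0.5, -0.2, 0.5]
width: 0.0876
[0.002 0.026 0.345]
```

```bash

python3 -m handwheel '[[[0,0.015,0.2,0,0,0,0],[0,0.015,0.34,0,0,0,0],[0,0.015,0.34,0,0,0,100]]]' | sed -n 2,5p
python3 -m handwheel '[[[0,0,0,0,0,0,120],[0,0,0,0,0,0,180],[0,0,0,0,0,0,255],[0,0,0,0,0,0,255],[0,0,0,0,0,0,255]]]' 40
python3 -m handwheel '[[[0,0,0,0,0,0,255],[0,0,0,0,0,0,255],[0,0,0,0,0,0,255]]]'
```

```text
eef_pos: [0.5387, -0.1196, 0.0442]
ee_rot: [-3.141, -0.001, 2.284]
force: [-0.0, -0.3, 0.2]
width: 0.0822
t: 33.67
eef_pos: [0.5389, -0.1196, 0.0449]
ee_rot: [3.142, 0.0, 2.284]
force: [-1.2, 0.1, 0.6]
width: 0.0357
gripper_force: 40.0
t: 34.05
eef_pos: [0.539, -0.1196, 0.0449]
ee_rot: [-3.142, 0.0, 2.284]
force: [-1.6, -0.3, 3.5]
width: 0.0353
gripper_force: 40.0
```

```bash

python3 -m handwheel '[[[0,0,-0.2,0,0,0,255],[0,0,-0.6,0,0,0,255],[0,0,-1,0,0,0,255]]]' | sed -n 2,6p
python3 -m handwheel '[[[0,0,-0.4,0,0,0,255],[0,0,-0.8,0,0,0,255],[0,0,-1,0,0,0,255]]]' | sed -n 2,6p
python3 -m handwheel '[[[0,0,-0.3,0,0,0.3,255],[0,0,-0.35,0,0,0.6,255],[0,0,-0.35,0,0,0.6,255]]]' | sed -n 2,6p
python3 -c "
from h import *
print(rel([.4817,-.3664,.235]))"
```

```text
eef_pos: [0.5384, -0.1195, 0.1258]
ee_rot: [-3.141, -0.001, 2.284]
force: [0.1, -0.4, -4.2]
width: 0.0355
gripper_force: 40.0
eef_pos: [0.5393, -0.1195, 0.2069]
ee_rot: [3.139, 0.001, 2.284]
force: [0.7, -0.0, -4.4]
width: 0.0358
gripper_force: 40.0
eef_pos: [0.5386, -0.1194, 0.2325]
ee_rot: [-3.141, -0.001, 1.985]
force: [0.2, 0.3, -4.1]
width: 0.0356
gripper_force: 40.0
[-2.54  -1.894 -0.032]
```

```bash

python3 -m handwheel '[[[-0.3,-0.22,0,0,0,0,255],[-0.6,-0.44,0,0,0,0,255],[-0.84,-0.63,0,0,0,0,255]]]' | sed -n 2,5p
python3 -m handwheel '[[[-0.3,-0.22,0,0,0,0,255],[-0.6,-0.44,0,0,0,0,255],[-0.84,-0.63,0,0,0,0,255]]]' | sed -n 2,5p
python3 -m handwheel '[[[-0.3,-0.22,0,0,0,0,255],[-0.6,-0.44,0,0,0,0,255],[-0.86,-0.63,0,0,0,0,255],[-0.86,-0.63,0,0,0,0,255],[-0.86,-0.63,0,0,0,0,255]]]' | sed -n 2,5p
python3 -c "
from h import *
print(rel([.482,-.367,.175]))"
```

```text
eef_pos: [0.5189, -0.202, 0.2316]
ee_rot: [-3.14, -0.001, 1.988]
force: [-0.5, 0.2, -4.1]
width: 0.0356
eef_pos: [0.4997, -0.2839, 0.2315]
ee_rot: [-3.14, -0.002, 1.988]
force: [-0.1, 0.4, -3.5]
width: 0.0355
eef_pos: [0.4817, -0.366, 0.2317]
ee_rot: [-3.141, -0.002, 1.986]
force: [0.6, 0.8, -3.3]
width: 0.0357
[-0.014 -0.001  0.709]
```

```bash

python3 -m handwheel '[[[-0.012,0,0.2,0,0,0,255],[-0.012,0,0.45,0,0,0,255],[-0.012,0,0.45,0,0,0,255]]]' | sed -n 2,5p
python3 -m handwheel '[[[0,0,0.06,0,0,0,255],[0,0,0.12,0,0,0,255],[0,0,0.12,0,0,0,255]]]' | sed -n 2,5p
python3 -m handwheel '[[[0,0,0.06,0,0,0,255],[0,0,0.12,0,0,0,255],[0,0,0.12,0,0,0,255]]]' | sed -n 2,5p
```

```text
eef_pos: [0.4814, -0.366, 0.1942]
ee_rot: [-3.139, -0.003, 1.985]
force: [0.2, 0.4, -3.2]
width: 0.0358
eef_pos: [0.4825, -0.3671, 0.187]
ee_rot: [-3.141, -0.0, 1.984]
force: [-0.3, 0.2, -3.6]
width: 0.0358
eef_pos: [0.4822, -0.3671, 0.1769]
ee_rot: [-3.141, -0.001, 1.984]
force: [-0.5, 1.1, -3.2]
width: 0.0358
```

```bash

python3 -m handwheel '[[[0,0,0.06,0,0,0,255],[0,0,0.12,0,0,0,255],[0,0,0.12,0,0,0,255]]]' | sed -n 2,5p
python3 -m handwheel '[[[0,0,0.03,0,0,0,255],[0,0,0.06,0,0,0,255],[0,0,0.06,0,0,0,255]]]' | sed -n 2,5p
python3 -m handwheel '[[[0,0,0.02,0,0,0,255],[0,0,0.04,0,0,0,255],[0,0,0.04,0,0,0,255]]]' | sed -n 2,5p
```

```text
eef_pos: [0.4822, -0.3671, 0.1673]
ee_rot: [-3.141, -0.001, 1.984]
force: [0.0, -0.5, -3.7]
width: 0.0355
eef_pos: [0.4824, -0.3672, 0.1629]
ee_rot: [-3.141, -0.0, 1.984]
force: [0.5, -0.9, -3.2]
width: 0.0359
eef_pos: [0.4825, -0.3672, 0.1597]
ee_rot: [-3.141, -0.0, 1.984]
force: [-0.5, 0.3, -4.1]
width: 0.0356
```

```bash

python3 -m handwheel '[[[0,0,0.02,0,0,0,255],[0,0,0.03,0,0,0,255],[0,0,0.03,0,0,0,255]]]' | sed -n 2,5p
python3 -m handwheel '[[[0,0,0.01,0,0,0,255],[0,0,0.02,0,0,0,255],[0,0,0.02,0,0,0,255]]]' | sed -n 2,5p
```

```text
eef_pos: [0.4825, -0.3673, 0.1574]
ee_rot: [-3.141, -0.0, 1.984]
force: [-0.2, 0.2, -3.0]
width: 0.0357
eef_pos: [0.4825, -0.3672, 0.1558]
ee_rot: [-3.141, -0.0, 1.984]
force: [0.1, 0.0, -3.2]
width: 0.0356
```

```bash

python3 -m handwheel '[[[0,0,0.005,0,0,-0.33,255],[0,0,0.01,0,0,-0.66,255],[0,0,0.016,0,0,-1,255]]]' | sed -n 2,6p
python3 -m handwheel '[[[0,0,0.005,0,0,-0.33,255],[0,0,0.01,0,0,-0.66,255],[0,0,0.016,0,0,-1,255]]]' | sed -n 2,6p
```

```text
eef_pos: [0.4825, -0.3673, 0.1546]
ee_rot: [-3.142, 0.0, 2.49]
force: [-0.5, -0.0, -3.9]
width: 0.036
gripper_force: 40.0
eef_pos: [0.4826, -0.3673, 0.1534]
ee_rot: [-3.142, 0.0, 2.99]
force: [-0.2, 1.0, -3.2]
width: 0.0354
gripper_force: 40.0
```

```bash

python3 -m handwheel '[[[0,0,0.005,0,0,-0.33,255],[0,0,0.01,0,0,-0.66,255],[0,0,0.016,0,0,-1,255]]]' | sed -n 2,6p
python3 -m handwheel '[[[0,0,0.005,0,0,-0.33,255],[0,0,0.01,0,0,-0.66,255],[0,0,0.016,0,0,-1,255]]]' | sed -n 2,6p
python3 -m handwheel '[[[0,0,0.005,0,0,-0.33,255],[0,0,0.01,0,0,-0.66,255],[0,0,0.016,0,0,-1,255]]]' | sed -n 2,6p
```

```text
eef_pos: [0.4825, -0.3673, 0.1521]
ee_rot: [-3.142, 0.0, -2.793]
force: [0.2, -0.5, -3.8]
width: 0.0356
gripper_force: 40.0
eef_pos: [0.4826, -0.3673, 0.1508]
ee_rot: [-3.142, 0.0, -2.293]
force: [-0.2, -0.5, -3.4]
width: 0.0358
gripper_force: 40.0
eef_pos: [0.4826, -0.3673, 0.1495]
ee_rot: [-3.142, -0.0, -1.793]
force: [-0.5, 0.9, -4.1]
width: 0.0359
gripper_force: 40.0
```

```bash

python3 -m handwheel '[[[0,0,0.005,0,0,-0.33,255],[0,0,0.01,0,0,-0.66,255],[0,0,0.016,0,0,-1,255]]]' | sed -n 2,6p
python3 -m handwheel '[[[0,0,0.005,0,0,-0.33,255],[0,0,0.01,0,0,-0.66,255],[0,0,0.016,0,0,-1,255]]]' | sed -n 2,6p
python3 -m handwheel '[[[0,0,0.005,0,0,-0.33,255],[0,0,0.01,0,0,-0.66,255],[0,0,0.016,0,0,-1,255]]]' | sed -n 2,6p
python3 -m handwheel '[[[0,0,0.005,0,0,-0.33,255],[0,0,0.01,0,0,-0.66,255],[0,0,0.016,0,0,-1,255]]]' | sed -n 2,6p
```

```text
eef_pos: [0.4826, -0.3673, 0.1483]
ee_rot: [-3.142, -0.0, -1.293]
force: [-0.5, 0.9, -3.7]
width: 0.0357
gripper_force: 40.0
eef_pos: [0.4826, -0.3673, 0.147]
ee_rot: [3.142, -0.0, -0.793]
force: [-0.6, -0.0, -4.0]
width: 0.0359
gripper_force: 40.0
eef_pos: [0.4826, -0.3673, 0.1457]
ee_rot: [3.142, -0.0, -0.293]
force: [0.4, -0.0, -3.6]
width: 0.0357
gripper_force: 40.0
eef_pos: [0.4826, -0.3673, 0.1444]
ee_rot: [3.142, -0.0, 0.207]
force: [0.7, -0.1, -4.1]
width: 0.0356
gripper_force: 40.0
```

```bash

python3 -m handwheel '[[[0,0,0.003,0,0,-0.2,255],[0,0,0.006,0,0,-0.4,255],[0,0,0.01,0,0,-0.6,255],[0,0,0.01,0,0,-0.6,255]]]' | sed -n 2,6p
python3 -c "
from h import *
s=arm.get_state();print(s['moment'],s['q'][5],s['joint_efforts'][5])"
python3 -m handwheel '[[[0,0,0.003,0,0,-0.2,255],[0,0,0.006,0,0,-0.4,255],[0,0,0.006,0,0,-0.4,255]]]' | sed -n 2,6p
python3 -c "
from h import *
s=arm.get_state();print(s['moment'],s['q'][5],s['joint_efforts'][5])"
```

```text
eef_pos: [0.4826, -0.3673, 0.1437]
ee_rot: [3.141, -0.0, 0.501]
force: [0.7, -0.5, -4.0]
width: 0.0359
gripper_force: 40.0
[-0.13819139  0.11543986 -0.01022538] 2.4001101206885274 0.8557210676372051
eef_pos: [0.4828, -0.3675, 0.1437]
ee_rot: [3.141, -0.0, 0.699]
force: [0.1, 0.1, 0.6]
width: 0.0359
gripper_force: 40.0
[-0.01464772  0.37270993  0.08475253] 2.5981093118385687 0.8126451820135117
```

```bash

python3 -m handwheel '[[[0,0,0.003,0,0,-0.2,255],[0,0,0.003,0,0,-0.3,255],[0,0,0.003,0,0,-0.3,255]]]' | sed -n 2,6p
python3 -c "
from h import *
s=arm.get_state();print(s['moment'],s['q'][5],s['joint_efforts'][5])"
python3 -m handwheel '[[[0,0,0,0,0,-0.2,255],[0,0,0,0,0,-0.3,255],[0,0,0,0,0,-0.3,255]]]' | sed -n 2,6p
python3 -c "
from h import *
s=arm.get_state();print(s['moment'],s['q'][5],s['joint_efforts'][5])"
```

```text
eef_pos: [0.4829, -0.3675, 0.1437]
ee_rot: [3.14, -0.0, 0.848]
force: [-1.4, 1.6, 3.7]
width: 0.0356
gripper_force: 40.0
[0.38176646 0.48649878 0.01982746] 2.747333809640467 0.3684966266155243
eef_pos: [0.4828, -0.3676, 0.1437]
ee_rot: [3.141, 0.0, 0.998]
force: [-2.4, 1.5, 6.6]
width: 0.0357
gripper_force: 40.0
[0.05757475 0.84477614 0.05335806] 2.897697715486459 0.31993173994123936
```

```bash

python3 -m handwheel '[[[0,0,0,0,0,0,100],[0,0,0,0,0,0,60],[0,0,0,0,0,0,60],[0,0,0,0,0,0,60],[0,0,0,0,0,0,60]]]' | sed -n 2,6p
python3 -m handwheel '[[[0,0,0,0,0,0.3,60],[0,0,0,0,0,0.6,60],[0,0,0,0,0,0.8,60]]]' | sed -n 2,6p
python3 -m handwheel '[[[0,0,0,0,0,0.3,60],[0,0,0,0,0,0.6,60],[0,0,0,0,0,0.77,60],[0,0,0,0,0,0.77,60]]]' | sed -n 2,6p
python3 -m handwheel '[[[0,0,0,0,0,0,150],[0,0,0,0,0,0,255],[0,0,0,0,0,0,255],[0,0,0,0,0,0,255],[0,0,0,0,0,0,255]]]' 50 | sed -n 2,6p
python3 -m handwheel '[[[0,0,0,0,0,0,255],[0,0,0,0,0,0,255]]]' | sed -n 2,6p
```

```text
eef_pos: [0.4826, -0.3672, 0.1428]
ee_rot: [-3.142, -0.0, 1.001]
force: [-0.4, 0.4, -1.0]
width: 0.0663
gripper_force: 0.0
eef_pos: [0.4826, -0.3673, 0.1428]
ee_rot: [-3.142, -0.0, 0.597]
force: [0.1, -0.6, -0.4]
width: 0.0669
gripper_force: 0.0
eef_pos: [0.4826, -0.3673, 0.1429]
ee_rot: [3.142, 0.0, 0.217]
force: [0.4, -0.7, -0.8]
width: 0.0673
gripper_force: 0.0
eef_pos: [0.4826, -0.3673, 0.1429]
ee_rot: [3.141, -0.0, 0.216]
force: [-0.4, -0.6, -0.4]
width: 0.0357
gripper_force: 50.0
eef_pos: [0.4826, -0.3673, 0.1429]
ee_rot: [3.141, -0.0, 0.216]
force: [0.3, -0.7, 0.1]
width: 0.0353
gripper_force: 50.0
```

```bash

m(){ python3 -c "
from h import *
s=arm.get_state();print(s['moment'],s['q'][5])"; }
python3 -m handwheel '[[[0,0,0.002,0,0,-0.15,255],[0,0,0.003,0,0,-0.2,255],[0,0,0.003,0,0,-0.2,255]]]' | sed -n 2,6p; m
python3 -m handwheel '[[[0,0,0.002,0,0,-0.15,255],[0,0,0.003,0,0,-0.2,255],[0,0,0.003,0,0,-0.2,255]]]' | sed -n 2,6p; m
python3 -m handwheel '[[[0,0,0,0,0,-0.15,255],[0,0,0,0,0,-0.2,255],[0,0,0,0,0,-0.2,255]]]' | sed -n 2,6p; m
```

```text
eef_pos: [0.4824, -0.3673, 0.1429]
ee_rot: [3.141, 0.0, 0.315]
force: [-1.1, 0.4, 2.6]
width: 0.0357
gripper_force: 50.0
[-0.19387972  0.66479026 -0.11271589] 2.2148952162209046
eef_pos: [0.4824, -0.3673, 0.1428]
ee_rot: [3.141, 0.0, 0.415]
force: [-2.8, 0.0, 5.8]
width: 0.0353
gripper_force: 50.0
[ 0.00788228  0.99475676 -0.31725439] 2.314222289486573
eef_pos: [0.4824, -0.3674, 0.1427]
ee_rot: [3.141, 0.0, 0.514]
force: [-3.6, -0.0, 5.1]
width: 0.0358
gripper_force: 50.0
[-0.13222858  1.11710501 -0.53999884] 2.413894885442346
```

```bash

m(){ python3 -c "
from h import *
s=arm.get_state();print(s['moment'],s['q'][5])"; }
python3 -m handwheel '[[[0,0,0,0,0,-0.08,255],[0,0,0,0,0,-0.12,255],[0,0,0,0,0,-0.12,255]]]' | sed -n 2,6p; m
python3 -m handwheel '[[[0,0,0,0,0,0,100],[0,0,0,0,0,0,30],[0,0,0,0,0,0,0],[0,0,0,0,0,0,0],[0,0,0,0,0,0,0]]]' | sed -n 2,6p
python3 -m handwheel '[[[0,0,-0.2,0,0,0,0],[0,0,-0.6,0,0,0,0],[0,0,-1,0,0,0,0]]]' | sed -n 1,6p
python3 - <<'E'
from h import *
s=arm.get_state();print(s["eef_pos"],s["ee_rot"]);im=snap("wrist","w7.png")
g=cv2.cvtColor(im,6).astype(np.float32)
c=cv2.resize(cv2.GaussianBlur(g,(0,0),0.8)[100:320,210:450],None,fx=2.5,fy=2.5,interpolation=2)
cv2.imwrite("pics/w7k.png",np.clip(255*(c/c.max())**.6,0,255).astype(np.uint8))
E
```

```text
eef_pos: [0.4824, -0.3674, 0.1427]
ee_rot: [3.141, -0.0, 0.574]
force: [-2.1, -0.1, 5.8]
width: 0.0356
gripper_force: 50.0
[-0.13839753  1.03963751 -0.79096842] 2.4734508595959674
eef_pos: [0.4826, -0.3672, 0.1423]
ee_rot: [-3.142, 0.0, 0.576]
force: [0.4, 0.4, 0.6]
width: 0.0801
gripper_force: 0.0
t: 49.42
eef_pos: [0.4826, -0.3674, 0.2245]
ee_rot: [3.141, -0.0, 0.576]
force: [0.8, -0.1, -0.0]
width: 0.0876
gripper_force: 0.0
[ 0.48261028 -0.36743279  0.22446923] [ 3.14093556e+00 -1.01646097e-04  5.76292762e-01]
```

View pics/w7k.png

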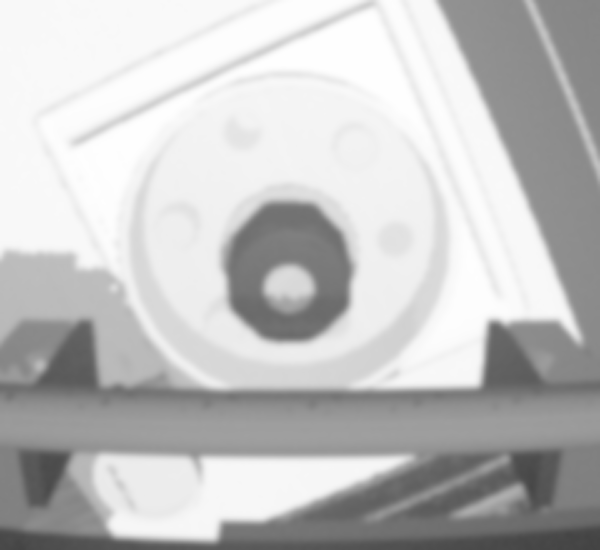

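The picture shows the cover seated concentrically, with its octagon flats square to the fingers at yaw 0.576, so it stayed tight. Next is the orbit rod.

```bash

python3 -m handwheel '[[[0,0,0,0,0,0.35,140],[0,0,0,0,0,0.7,140],[0,0,0,0,0,1,140]]]' >/dev/null
python3 -m handwheel '[[[0,0,0,0,0,0.35,140],[0,0,0,0,0,0.7,140],[0,0,0,0,0,1,140]]]' >/dev/null
python3 -m handwheel '[[[0,0,0,0,0,0.31,140],[0,0,0,0,0,0.31,140]]]' | sed -n 2,6p
python3 -c "
from h import *
print(rel([.359,-.348,.18]))"
```

```text
eef_pos: [0.4827, -0.3674, 0.2234]
ee_rot: [-3.141, -0.001, -0.578]
force: [-0.3, -0.4, 0.1]
width: 0.0395
gripper_force: 0.0
[-1.428  0.642  0.541]
```

```bash

python3 -m handwheel '[[[-0.35,0.15,0,0,0,0,140],[-0.7,0.32,0,0,0,0,140]]]' >/dev/null
python3 -m handwheel '[[[-0.35,0.15,0,0,0,0,140],[-0.73,0.32,0.3,0,0,0,140],[-0.73,0.32,0.5,0,0,0,140],[-0.73,0.32,0.5,0,0,0,140]]]' | sed -n 1,6p
python3 - <<'E'
from h import *
s=arm.get_state();im=snap("wrist","w8.png");print(s["q"].round(2))
p=project("wrist",[.359,-.348,.068],s);print(p)
u,v=p.astype(int);g=cv2.cvtColor(im,6)
n,l,st,ce=cv2.connectedComponentsWithStats((g<60).astype(np.uint8))
for i in range(1,n):
    if 60<st[i,4]<3000 and np.hypot(*(ce[i]-p))<60:print(st[i],ce[i].round(1),plane("wrist",*ce[i],.068,s).round(4),plane("wrist",*ce[i],.074,s).round(4))
c=im[max(v-110,0):v+70,u-130:u+130];cv2.imwrite("pics/w8c.png",cv2.resize((255*(c/255.)**.6).astype(np.uint8),None,fx=3,fy=3,interpolation=2))
E
```

```text
t: 51.22
eef_pos: [0.3581, -0.3473, 0.1823]
ee_rot: [3.141, 0.001, -0.576]
force: [0.1, -0.7, 0.2]
width: 0.0399
gripper_force: 0.0
[-0.38  0.1  -0.43 -0.   -1.04  1.37]
[326.77629512 191.09925299]
```

View pics/w8c.png

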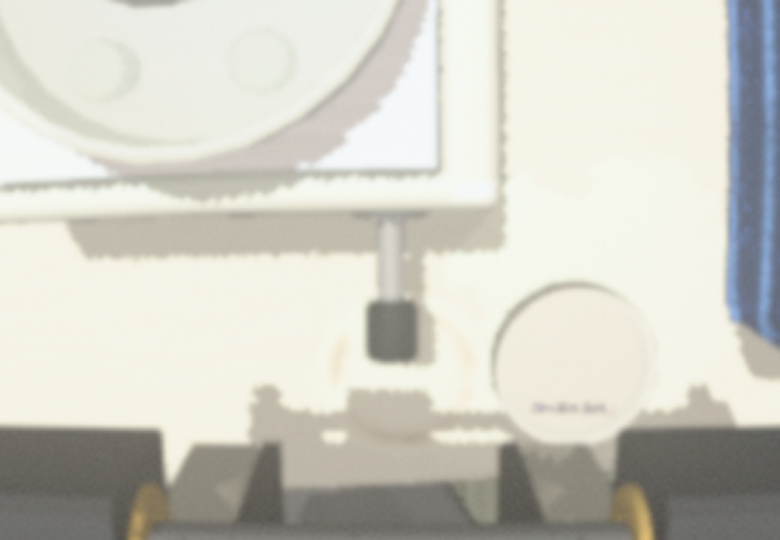

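The crop shows the rod knob at (392,331), i.e. image (326.7,191.3), exactly where predicted. The petri dish is clear to the right at (570,360).

```bash

python3 -m handwheel '[[[0.01,0,0.3,0,0,0,140],[0.01,0,0.6,0,0,0,140],[0.01,0,0.9,0,0,0,140],[0.01,0,0.9,0,0,0,140]]]' | sed -n 2,5p
python3 -m handwheel '[[[0,0,0.3,0,0,0,140],[0,0,0.6,0,0,0,140],[0,0,0.76,0,0,0,140],[0,0,0.76,0,0,0,140]]]' | sed -n 2,5p
python3 -m handwheel '[[[0,0,0,0,0,0,180],[0,0,0,0,0,0,255],[0,0,0,0,0,0,255],[0,0,0,0,0,0,255],[0,0,0,0,0,0,255]]]' 25
```

```text
eef_pos: [0.3593, -0.3478, 0.1098]
ee_rot: [3.141, 0.002, -0.577]
force: [-0.2, 0.7, 1.6]
width: 0.0397
eef_pos: [0.3597, -0.3481, 0.0498]
ee_rot: [3.141, 0.001, -0.578]
force: [-0.1, 0.1, -0.3]
width: 0.0395
t: 52.9
eef_pos: [0.3594, -0.3485, 0.0501]
ee_rot: [3.141, -0.001, -0.579]
force: [-3.8, -5.0, 5.1]
width: 0.0153
gripper_force: 25.0
```

```bash

python3 -m handwheel '[[[-0.05,0,0,0,0,0,255],[-0.1,0,0,0,0,0,255],[-0.15,0,0,0,0,0,255],[-0.15,0,0,0,0,0,255]]]'
python3 -c "
from h import *
s=arm.get_state();d=s['eef_pos']-np.array([.3594,-.3485,.0501]);print(d, d[:2]@[np.cos(.578),-np.sin(.578)])"
```

```text
t: 53.4
eef_pos: [0.349, -0.3419, 0.0501]
ee_rot: [3.141, -0.0, -0.578]
force: [-4.4, -5.5, 4.9]
width: 0.0149
gripper_force: 25.0
[-1.04207143e-02  6.63611970e-03 -8.67388376e-06] -0.012353585901242392
```

Pulled 12.4 mm with no slip and the knob still gripped. Releasing, backing off and checking.

```bash

python3 -m handwheel '[[[0,0,0,0,0,0,200],[0,0,0,0,0,0,140],[0,0,0,0,0,0,140],[0,0,0,0,0,0,140]]]' | sed -n 2,6p
python3 -m handwheel '[[[0,0,-0.3,0,0,0,140],[0,0,-0.7,0,0,0,140],[0,0,-1,0,0,0,140]]]' | sed -n 2,4p
python3 -m handwheel '[[[0,0,-0.3,0,0,0,140],[0,0,-0.66,0,0,0,140],[0,0,-0.66,0,0,0,140],[0,0,-0.66,0,0,0,140]]]' | sed -n 1,4p
python3 - <<'E'
from h import *
s=arm.get_state();im=snap("wrist","w9.png");g=cv2.cvtColor(im,6)
C0=np.array([.359,-.348]);ax=np.array([np.cos(.578),-np.sin(.578)])
# profile darkness of knob along rod axis, in both pictures
for nm,st in (("w8",dict(eef_pos=[.3581,-.3473,.1823],ee_rot=[3.141,.001,-.576])),("w9",s)):
    g=cv2.cvtColor(cv2.imread(f"pics/{nm}.png"),6);v=[]
    for d in np.arange(-.045,.03,.001):
        p=project("wrist",[*(C0+d*ax),.074],st);v.append(g[int(round(p[1])),int(round(p[0]))])
    d=np.arange(-.045,.03,.001);dk=d[np.array(v)<90];print(nm,dk.min().round(3) if len(dk) else None,dk.max().round(3) if len(dk) else None,len(dk))
E
```

```text
eef_pos: [0.3494, -0.3413, 0.0495]
ee_rot: [-3.142, 0.0, -0.579]
force: [-0.1, -0.5, -0.2]
width: 0.0382
gripper_force: 0.0
eef_pos: [0.3496, -0.3414, 0.1308]
ee_rot: [-3.141, -0.001, -0.579]
force: [0.3, -1.2, 0.2]
t: 54.78
eef_pos: [0.3492, -0.3411, 0.182]
ee_rot: [-3.141, 0.0, -0.579]
force: [-0.2, -0.4, 0.1]
w8 -0.007 0.009 17
w9 -0.019 -0.004 16
```

```bash
python3 -c "
from h import *
print(arm.job_done())"
```

```text
the job is handed in; nothing more can be done
None
```

I handed the job in at about 55 s: cover off and back on, tight at about 0.8 N m and 0.36 rad past the hub; all three tubes' caps down to sealed height by touch against the block top (no click felt, not checked by camera); orbit rod out 12 mm to its middle click.

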